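# Strip a prism mould

### The job

Strip the mortar prism mould: swing the wire bail right back to its stop, draw the four steel plates up out of their slots by their tabs and put them in the steel washing tray, then lay each prism that was cast (one or two) wholly and lengthwise on the grey curing grate, with a clear gap between them; last, fold the bail down again over the empty mould. The mortar is only a day old, so grip the prisms gently; leave the caliper, trowel and wooden block where they are.

Things in the scene. Friction and masses are not known exactly. Their poses are not given: they have to be found in the camera images.
- mould: Two-cell prism mould of steel, fixed to the bench: dark base plate 176 x 214 mm, 8 mm thick, two slotted end blocks whose tops are 50 mm above the bench. Origin: centre of the underside; x across the cells, y along the prisms, z up. Cells at x = -42.5 and +42.5 mm, each 43 mm wide between its two plates, 162 mm long. The base is bare outside the plates.
- mould_base (a point): Centre of the top of the mould's base plate, 8 mm above the bench, on which plates and prisms stand. In both end blocks, beyond 81 mm either way along y, are vertical slots 8 mm wide, open at the top, at x = -67, -18, +18 and +67 mm: one plate in each facing pair of slots. The bare space between the two inner plates is 30 mm wide.
- bail (a joint): Wire bail pivoted on the mould's +y end block: 0 = folded down, its cross bar 2 mm over the tabs of all four plates so that none can rise; grows as the bar is swung up and over towards the mould's +y end, to its stop at 1.5. 150 g, turns freely; it falls shut from below 0.9 and stays back by its own weight beyond 1.3.
- bail_grip (a point): Centre of the bail's raised black grip sleeve, 14 mm thick and 36 mm long, along the mould's x axis; 104 mm above the bench when closed, in the middle of the mould. The wire drops from the sleeve's ends (23 mm either side) 21 mm to the cross bar, which runs to 89 mm either side; wire 9 mm thick.
- bail_hinge (a point): The bail's pivot axis (parallel to the mould's x axis), middle of it: 92 mm from the mould's centre towards its +y end and 40 mm above the bench. The sleeve is 112 mm from it.
- tray_floor (a point): Loose shallow steel washing tray, 116 x 206 x 36 mm outside with a folded rim, walls and floor 3 mm, 1.2 kg, standing on the bench. Point: centre of the inner floor, 3 mm above its underside; x across its width (110 mm inside), y along its length (200 mm inside), z up.
- grate_top (a point): Loose grey plastic curing grate, a lattice 164 (x) x 196 (y) mm and 18 mm high, 0.9 kg, standing on the bench. Point: centre of its flat top; z up. Its gaps are too narrow for anything to drop through.
- balance_front (a point): Foot of the front face of the tall white moisture balance, which stands fixed behind the tray: 215 mm wide (y), 265 mm deep (going away in x), 108 mm high in front, with a hood up to 331 mm high from 90 mm behind its front. Between mould and grate, carry things past in front of it.
- caliper: Steel vernier caliper, 64 x 220 x 7 mm, lying behind the work; a bystander. Origin: centre of its underside.
- trowel: Pointing trowel with wooden handle, 71 x 255 x 30 mm, lying behind the work; a bystander. Origin: centre of its underside.
- wood_block: Wooden scraper block, 40 x 110 x 28 mm, lying behind the work; a bystander. Origin: centre of its underside.
- plate_1_tab (a point): Steel mould plate 1 of 4 (all alike, 0.32 kg), at the start upright in the slots at x = -67 mm of the mould. 6 mm thick (x), 176 mm long (y), 42 mm high (z), with a tab 44 mm long standing 26 mm higher in the middle of its top edge. Point: middle of the tab, 55 mm above the lower edge, 13 mm below the tab's top.
- plate_1_mid (a point): Centre of the 176 x 42 mm part of plate 1, 21 mm above its lower edge and 34 mm below the tab point; axes as for the tab.
- plate_2_tab (a point): Steel mould plate 2 of 4 (all alike, 0.32 kg), at the start upright in the slots at x = -18 mm of the mould. 6 mm thick (x), 176 mm long (y), 42 mm high (z), with a tab 44 mm long standing 26 mm higher in the middle of its top edge. Point: middle of the tab, 55 mm above the lower edge, 13 mm below the tab's top.
- plate_2_mid (a point): Centre of the 176 x 42 mm part of plate 2, 21 mm above its lower edge and 34 mm below the tab point; axes as for the tab.
- plate_3_tab (a point): Steel mould plate 3 of 4 (all alike, 0.32 kg), at the start upright in the slots at x = +18 mm of the mould. 6 mm thick (x), 176 mm long (y), 42 mm high (z), with a tab 44 mm long standing 26 mm higher in the middle of its top edge. Point: middle of the tab, 55 mm above the lower edge, 13 mm below the tab's top.
- plate_3_mid (a point): Centre of the 176 x 42 mm part of plate 3, 21 mm above its lower edge and 34 mm below the tab point; axes as for the tab.
- plate_4_tab (a point): Steel mould plate 4 of 4 (all alike, 0.32 kg), at the start upright in the slots at x = +67 mm of the mould. 6 mm thick (x), 176 mm long (y), 42 mm high (z), with a tab 44 mm long standing 26 mm higher in the middle of its top edge. Point: middle of the tab, 55 mm above the lower edge, 13 mm below the tab's top.
- plate_4_mid (a point): Centre of the 176 x 42 mm part of plate 4, 21 mm above its lower edge and 34 mm below the tab point; axes as for the tab.
- prism_1: Mortar prism 1: 40 x 160 x 40 mm (x, y, z), about 0.57 kg, one day old and still soft: hold it with no more than 40 N a finger; it is spoilt at 60 N a finger (120 N in all). At the start in the mould's cell at x = -42.5 mm, 1.5 mm clear of the plates; absent if that cell was not cast. Origin: centre of the underside; y along its length.
- prism_1_mid (a point): Centre of mortar prism 1; axes as for the prism.
- prism_2: Mortar prism 2: 40 x 160 x 40 mm (x, y, z), about 0.57 kg, one day old and still soft: hold it with no more than 40 N a finger; it is spoilt at 60 N a finger (120 N in all). At the start in the mould's cell at x = +42.5 mm, 1.5 mm clear of the plates; absent if that cell was not cast. Origin: centre of the underside; y along its length.
- prism_2_mid (a point): Centre of mortar prism 2; axes as for the prism.

How it is judged:
By the outcome, as a careful person would: the job done as asked, in the order asked, and still so for the second after the job is handed in, with the robot touching nothing.
Of prism_1, prism_2 only 1 to 2 are there at a start; the rules pass over those that are not, and their reading is None.
At some moment in a run one of tray, grate may be knocked a few centimetres aside while the robot is not near it.
Once in a run the grip may slacken for a moment while it holds something.
It also fails if it takes over 210 s, if anything falls off the work surface, if the arm or the gripper's body presses on something with over 40 N, if the wrist force passes 120 N, or if a joint passes its speed limit or range.

### The arm

A 6-joint arm with a two-finger parallel gripper is mounted at the origin on a cart in front of the work surface, level with it; the furniture and walls round the work are solid. World frame = base frame: x ahead of the robot, y to its left, z up, the work surface at z = 0. Lengths are in m, angles in degrees, forces in N, time in s.
With the tool pointing down it reaches from about 0.35 to 0.875 m from the base axis. Payload 4.2 kg.
Tool frame: the origin (TCP) lies midway between the tips of the shut fingers; the grasp point (between the pads) lies behind it (tcp_to_grasp is the z of the grasp point in the tool frame, in m); z points along the fingers, y is the line along which they close (so a half turn about z gives the same grasp; the last joint's range is limited). The gripper opens to 87 mm and grips with 3 to 60 N. Pads are 19 mm wide; open, the fingers measure 117 mm over their backs; the gripper's body (75 mm by 190 mm) begins 51 mm behind the grasp point.
Start: joints at [-51.876, 22.042, 0.453, 0, -68.411, -14.817], TCP at [0.247, -0.574, 0.188] pointing down, gripper open.
Joint ranges: [-179.83, 179.83], [-69.29, 118.12], [-61.27, 80.66], [-181.25, 117.63], [-171.15, -9.14], [-177.46, 177.46]. Speed limits (degrees/s): [159.86, 159.86, 180, 180, 180, 180].

### API

Orientations are given as a 3x3 rotation matrix whose columns are the frame's x, y, z axes.
In Python, from station import sense, get_image, camera_info, hand_in, tcp_to_grasp gives the robot as it stands. The module is installed in compiled form; this text tells all that it offers.
- The arm moves only by the tool drive_tool, never from a script. Its argument "rows" is a list of rows, each a list of 7 numbers: the turn, a rotation vector about the tool's x, y, z in rad, then the shift along the tool's x, y, z in mm, then the opening, from 0 (shut) to 1 (fully open). In form: [[wx, wy, wz, dx, dy, dz, fingers], ...]. A call has 1 to 8 rows; each row shifts and turns the commanded pose from where the row before left it, along the tool's axes as they then stand; what a row does not reach is not made up. A row lasts 1/12 s, in which the tool goes at most 41.7 mm and 7.16 degrees, less where a joint would pass 70% of its speed; a pose out of reach is approached as far as the arm can. A call with a gripper value outside its range is refused whole. The fingers move at their own pace and stop on an object; "force" is the grip in N (left out, the last holds). Time passes only in rows, so rows that do not move let the fingers close. It gives the time, the measured TCP pose, the force, the opening and the grip force at its end, in the units of the state.
- sense(): the state, without advancing time (a new reading comes with each control period).
- get_image(name): name is "scene" or "side" or "wrist"; returns (picture, depth): 420x560x3 uint8, red, green, blue; 420x560 float32, m along the optical axis (not along the pixel's ray), 0 where there is no reading.
- camera_info(name): a dict with "camera_matrix" (3x3 intrinsics, pixels), "T" (4x4, takes a point from camera to world coordinates). Camera axes: x right, y up, looking along -z (the intrinsics and any distortion apply to the point x, -y, -z); pixel columns grow to the right and rows downward; lengths in m; the calibration is good to about 2 mm. A picture is of the moment at which its call begins: read the wrist's pose just before it. camera_info takes no time and is no camera call; for the wrist camera it gives the pose at the moment of the call.
- hand_in(): hands the job in; it is judged then, once.
The state is a dict: "clock": time; "joint_positions": joint angles; "qd": joint speeds; "tau": joint torques, N m; "tcp_pos": TCP position; "ee_rot": TCP orientation; "contact_force": force on the tool from outside, world axes, zero at the start; "torque": the same for the moment, N m; "grip_width": finger opening in m; "grip_force": force on a finger pad.
Only numpy, scipy, OpenCV 4.12 (cv2) and the standard library are available. Lean on these libraries where they do the work, as an engineer would, in place of code of your own. Each camera call takes 0.05 s, during which the arm holds its last target. There are 200 camera calls.

## Working session

There is one attempt and no reset: what is moved stays moved. The work goes in short steps, Python scripts to look and compute and a tool call to move; the robot and the scene stay as the last step left them, time stands still between calls to the robot, and variables do not carry over. Pictures are saved under pics/ and viewed, at most 14 in all, crops included, and the job is handed in when it is done.

Besides the shell and the picture viewer there is one more tool, called after ">>>" by a JSON object that holds its "method" and its "body". drive_tool: Moves the arm, as the interface text tells. Its arguments: {"type":"object","properties":{"rows":{"type":"array","items":{"type":"array","items":{"type":"number"}}},"force":{"type":"number"}},"required":["rows"]}

```bash
mkdir -p pics
cat > h.py <<'E'
import numpy as np, cv2
from station import *
def world(name,depth=None,pic=None):
    ci=camera_info(name);K=np.array(ci["camera_matrix"]);T=np.array(ci["T"])
    v,u=np.mgrid[0:420,0:560]
    x=(u-K[0,2])/K[0,0]*depth;y=(v-K[1,2])/K[1,1]*depth
    P=np.stack([x,-y,-depth,np.ones_like(depth)],-1)@T.T
    return P[...,:3]
def save(n,p): cv2.imwrite("pics/"+n,p[...,::-1])
E
python3 - <<'E'
from h import *
for n in("scene","side"):
    ci=camera_info(n);p,d=get_image(n);save(n+"0.png",p);np.save(n+"0.npy",world(n,d));np.save(n+"p.npy",p)
    print(n,np.round(ci["camera_matrix"],1).tolist(),np.round(ci["T"],3).tolist())
    for k in ci:
        if k not in("camera_matrix","T"):print(k,ci[k])
s=sense();print({k:np.round(v,3).tolist() for k,v in s.items()},tcp_to_grasp)
print(np.round(camera_info("wrist")["T"],3))
E
```

```text
scene [[510.0, 0.0, 280.2], [0.0, 510.0, 212.0], [0.0, 0.0, 1.0]] [[-0.873, 0.266, -0.409, -0.091], [-0.488, -0.502, 0.714, 1.188], [-0.015, 0.823, 0.568, 1.003], [0.0, 0.0, 0.0, 1.0]]
side [[469.9, 0.0, 271.7], [0.0, 469.9, 213.9], [0.0, 0.0, 1.0]] [[-0.028, 0.788, -0.615, -0.307], [-1.0, -0.026, 0.011, 0.05], [-0.007, 0.615, 0.788, 1.153], [0.0, 0.0, 0.0, 1.0]]
{'clock': 0.1, 'joint_positions': [-51.876, 22.087, 0.388, -0.025, -68.411, -14.816], 'qd': [0.032, -0.051, 0.195, 0.099, 0.015, 0.012], 'tau': [0.0, -39.169, 18.794, 4.232, 0.013, -0.0], 'tcp_pos': [0.247, -0.573, 0.187], 'ee_rot': [[-0.918, -0.396, -0.001], [-0.396, 0.918, 0.002], [0.0, 0.002, -1.0]], 'contact_force': [0.093, -0.327, -0.167], 'torque': [-0.103, -0.032, 0.001], 'grip_force': 0.0, 'grip_width': 0.087} -0.0187
[[-0.395 -0.878 -0.269  0.172]
 [ 0.919 -0.378 -0.117 -0.605]
 [ 0.001 -0.293  0.956  0.383]
 [ 0.     0.     0.     1.   ]]
```

View pics/scene0.png

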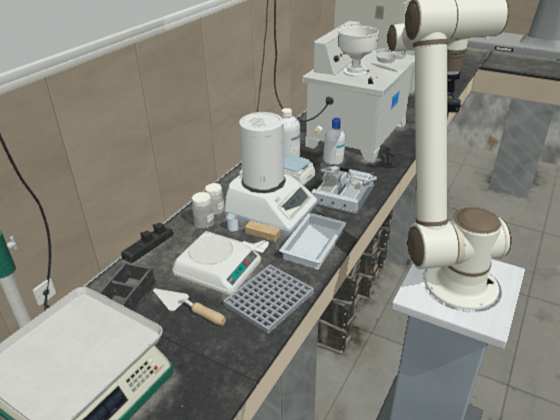

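View pics/side0.png

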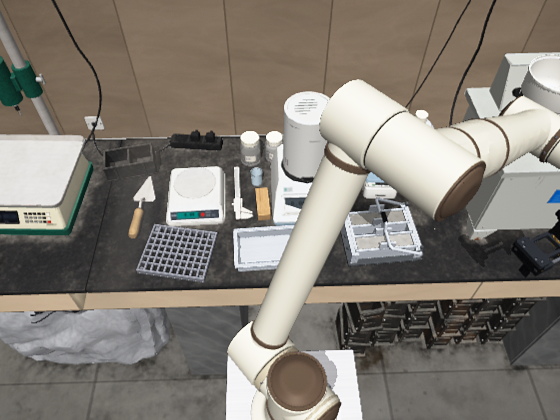

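The scene view shows the mould at about (345,188), tray (313,240) and grate (268,296). In the side view they are at (383,232), (265,247) and (178,250). Next I measure them from depth.

Run:
```python
from h import *
s=np.load("scenep.npy");q=np.load("sidep.npy")
a=cv2.resize(s[155:220,300:390],None,fx=6,fy=6,interpolation=2)[:390,:540]
b=cv2.resize(q[185:275,335:435],None,fx=4,fy=4,interpolation=2)
im=np.zeros((560,800,3),np.uint8);
a=cv2.resize(s[160:215,305:385],(400,275),interpolation=2);im[:275,:400]=a
b=cv2.resize(q[190:275,335:430],(400,358),interpolation=2);im[:358,400:]=b
c=cv2.resize(s[205:330,220:350],(291,280),interpolation=2);im[275:555,:291]=c
save("crop0.png",im)
P=np.load("scene0.npy");Q=np.load("side0.npy")
# print points
for n,A,L in(("scene",P,[(345,188),(313,240),(268,296),(316,190),(375,178),(346,207),(340,170)]),("side",Q,[(383,232),(265,247),(178,250),(160,225),(217,230),(140,272),(205,280)])):
    for u,v in L: print(n,u,v,np.round(A[v,u],3))
# grate top / tray rim by height
for n,A,zl,zh,box in(("grate",Q,.012,.024,(130,215,225,290)),("tray",Q,.028,.044,(225,215,300,280)),("grateS",P,.012,.024,(215,255,320,335)),("trayS",P,.028,.044,(270,205,350,275))):
    u0,v0,u1,v1=box;R=A[v0:v1,u0:u1].reshape(-1,3);m=(R[:,2]>zl)&(R[:,2]<zh)&(R[:,0]<.72)
    print(n,m.sum(),[np.round(x,3) for x in cv2.minAreaRect((R[m,:2]).astype(np.float32))])
```

```text
scene 345 188 [ 0.468 -0.253  0.046]
scene 313 240 [ 0.463  0.011 -0.004]
scene 268 296 [0.452 0.316 0.014]
scene 316 190 [ 0.551 -0.189  0.049]
scene 375 178 [ 0.4   -0.368  0.045]
scene 346 207 [ 0.432 -0.181  0.02 ]
scene 340 170 [ 0.499 -0.271  0.102]
side 383 232 [ 0.468 -0.281  0.061]
side 265 247 [0.466 0.057 0.004]
side 178 250 [0.452 0.308 0.021]
side 160 225 [0.551 0.373 0.013]
side 217 230 [0.534 0.201 0.002]
side 140 272 [0.392 0.412 0.005]
side 205 280 [0.362 0.227 0.001]
grate 2437 [array([0.47 , 0.323]), array([0.279, 0.221]), np.float64(87.38)]
tray 764 [array([0.474, 0.053]), array([0.184, 0.192]), np.float64(1.202)]
grateS 2213 [array([0.475, 0.295]), array([0.355, 0.224]), np.float64(78.466)]
trayS 858 [array([ 0.498, -0.01 ]), array([0.231, 0.329]), np.float64(3.221)]
```

View pics/crop0.png

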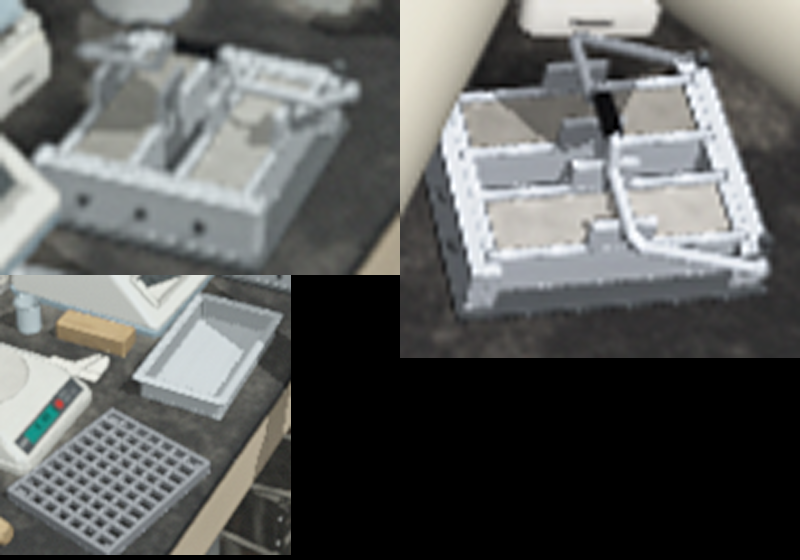

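Both cells hold prisms. The bail hinge is on the side at world -y, so the mould's y axis runs roughly along world -y and its x axis along world -x. I'll move above the mould for a close look.

```bash
cat >> h.py <<'E'
from scipy.spatial.transform import Rotation as Rn
def Rt(yaw,lean=0):  # tool x at world yaw (deg), pointing down; lean: turn about tool x (deg)
    c,s=np.cos(np.radians(yaw)),np.sin(np.radians(yaw))
    return np.array([[c,s,0],[s,-c,0],[0,0,-1.]])@Rn.from_rotvec([np.radians(lean),0,0]).as_matrix()
def go(pos,R):  # turn (rad) and shift (mm) along the new tool axes
    s=sense();R0=np.array(s["ee_rot"]);w=Rn.from_matrix(R0.T@R).as_rotvec()
    d=(np.array(pos)-s["tcp_pos"])*1000
    print("turn",np.round(w,3),"shift new axes",np.round(R.T@d,1),"old axes",np.round(R0.T@d,1),"tcp",np.round(s["tcp_pos"],4),"t",s["clock"])
E
python3 - <<'E'
from h import *
go([.43,-.27,.36],Rt(180))
E
```

```text
turn [ 0.002 -0.     0.407] shift new axes [-182.9  303.4 -172.7] old axes [-288.   206.7 -172.4] tcp [ 0.2471 -0.5734  0.1873] t 0.1
```

>>> {"method": "drive_tool", "body": {"rows": [[0,0,0.1,0,0,-35,1],[0,0,0.1,0,0,-35,1],[0,0,0.1,0,0,-35,1],[0,0,0.107,0,0,-35,1],[0,0,0,-18,30,-8,1],[0,0,0,-18,30,-8,1],[0,0,0,-18,30,-8,1],[0,0,0,-18,30,-8,1]]}}

```text
clock: 0.77
tcp_pos: [0.3196, -0.4525, 0.3601]
ee_rot: [[-1.0, 0.001, -0.0], [0.001, 1.0, 0.001], [0.001, 0.001, -1.0]]
contact_force: [-0.1, -0.5, -0.8]
grip_width: 0.087
grip_force: 0.0
```

>>> {"method": "drive_tool", "body": {"rows": [[0,0,0,-18,30,0,1],[0,0,0,-18,30,0,1],[0,0,0,-18,30,0,1],[0,0,0,-18,30,0,1],[0,0,0,-18,30,0,1],[0,0,0,-18,30,0,1],[0,0,0,0,0,0,0.6],[0,0,0,0,0,0,0.6]]}}

```text
clock: 1.43
tcp_pos: [0.428, -0.2724, 0.3599]
ee_rot: [[-1.0, -0.003, -0.001], [-0.003, 1.0, 0.0], [0.001, 0.0, -1.0]]
contact_force: [0.9, 0.5, -0.2]
grip_width: 0.0797
grip_force: 0.0
```

Run:
```python
from h import *
s=sense();print(np.round(s["tcp_pos"],4),np.round(s["ee_rot"],3).tolist(),s["clock"],s["grip_width"])
p,d=get_image("wrist");save("w1.png",p);A=world("wrist",d);np.save("w1.npy",A)
print(np.round(camera_info("wrist")["camera_matrix"],1).tolist())
# ortho maps: height>... end-block tops z .046-.054
m=(A[...,2]>.044)&(A[...,2]<.056)
print(cv2.minAreaRect(A[m][:,:2].astype(np.float32)))
cv2.imwrite("pics/m1.png",(m*255).astype(np.uint8))
```

```text
[ 0.428  -0.2724  0.3599] [[-1.0, -0.003, -0.001], [-0.003, 1.0, 0.0], [0.001, 0.0, -1.0]] 1.4333 0.07971880467495898
[[330.8, 0.0, 280.2], [0.0, 330.8, 204.7], [0.0, 0.0, 1.0]]
((0.5870442390441895, -0.248590886592865), (0.4051978290081024, 0.8866885304450989), 7.141554355621338)
```

View pics/w1.png

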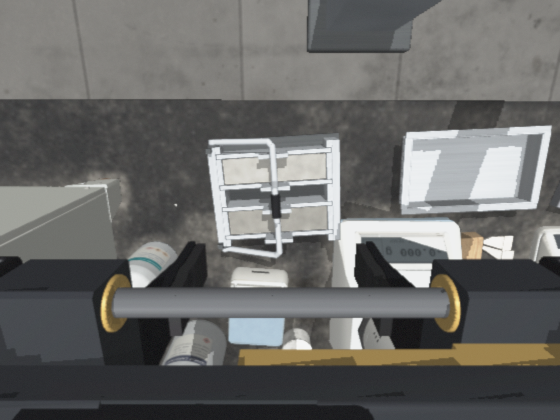

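The wrist view shows the whole mould at u 210–340, v 135–255. It has a slight yaw, the hinge is on the left (world -y), the black sleeve is at (276,205), and the tray is at the right, around (475,170). I'll take the pose from the tab tops and block tops.

Run:
```python
from h import *
A=np.load("w1.npy");p=cv2.imread("pics/w1.png")
def r(m): 
    q=A[m][:,:2].astype(np.float32);a=cv2.minAreaRect(q);print(m.sum(),np.round(a[0],4),np.round(a[1],4),round(a[2],2));return q
box=np.zeros(A.shape[:2],bool);box[128:262,200:348]=1
z=A[...,2]
r(box&(z>.069)&(z<.0775)); r(box&(z>.045)&(z<.054))
k=box&(z>.085)&(p.max(2)<60);r(k);print(A[k].mean(0))
b=np.zeros_like(box);b[115:220,390:560]=1
m=b&(z>.028)&(z<.045);q=r(m)
m=b&(z>-.01)&(z<.012)&(p.min(2)>120);r(m)
# right block outer edge line & left block
for lo,hi in((325,348),(205,228)):
    c=np.zeros_like(box);c[140:235,lo:hi]=1;m=c&(z>.046)&(z<.054)
    r(m)
```

```text
578 [ 0.4858 -0.2869] [0.1862 0.0603] 3.53
8540 [ 0.4996 -0.2723] [0.2225 0.2046] 89.87
282 [ 0.4573 -0.2895] [0.0936 0.0197] 21.51
[ 0.4610864  -0.29122373  0.21436568]
3446 [0.4494 0.0359] [0.1342 0.2258] 2.75
7240 [0.4582 0.047 ] [0.1466 0.263 ] 2.9
1322 [ 0.4756 -0.1898] [0.1541 0.0249] 2.66
1289 [ 0.4749 -0.3709] [0.0295 0.154 ] 87.28
```

```bash
cat >> h.py <<'E'
def cast(ci,u,v,z):
    K=np.array(ci["camera_matrix"]);T=np.array(ci["T"])
    d=T[:3,:3]@np.array([(u-K[0,2])/K[0,0],-(v-K[1,2])/K[1,1],-1]);return T[:3,3]+d*(z-T[2,3])/d[2]
E
python3 - <<'E'
from h import *
p=cv2.imread("pics/w1.png");ci=camera_info("wrist");A=np.load("w1.npy")
im=cv2.resize(p[125:265,195:350],None,fx=5,fy=5,interpolation=2)[:600];cv2.imwrite("pics/c1.png",cv2.resize(p[128:262,195:350],(690,596),interpolation=2))
z=A[...,2]
for lo,hi in((322,348),(205,230)):
    L=[];M=[]
    for v in range(155,235,2):
        u=np.where((z[v,lo:hi]>.046)&(z[v,lo:hi]<.056)&(p[v,lo:hi].min(1)>120))[0]+lo
        if len(u)>3:L.append(cast(ci,u.min()-.5,v,.05));M.append(cast(ci,u.max()+.5,v,.05))
    for X in(L,M):
        X=np.array(X);f=cv2.fitLine(X[:,:2].astype(np.float32),cv2.DIST_HUBER,0,.01,.01).ravel();t=f[1]/f[0];print(len(X),"yaw",np.degrees(np.arctan(t)),"y at x=.475",f[3]+t*(.475-f[2]))
E
```

```text
40 yaw 2.1674829 y at x=.475 -0.20737083
40 yaw 4.019003 y at x=.475 -0.1784532
40 yaw 3.739576 y at x=.475 -0.3803906
40 yaw -2.8104286 y at x=.475 -0.35261267
```

View pics/c1.png

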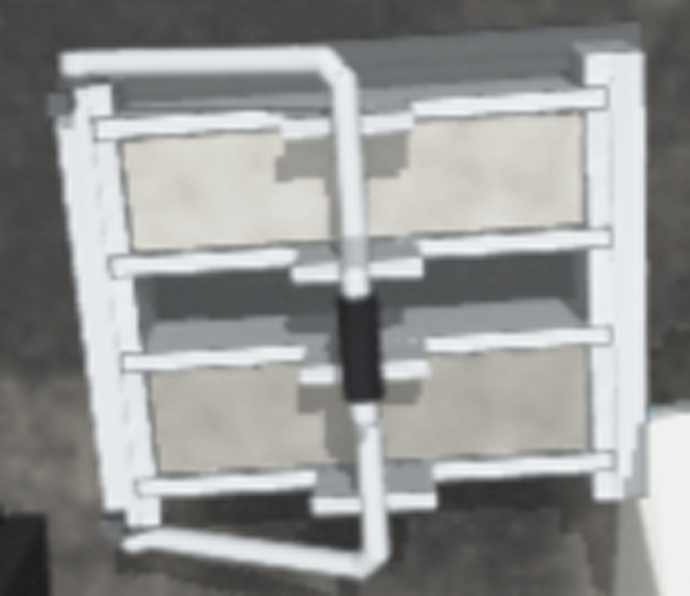

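Crop c1 shows the plate top edges at these crop pixels: plate 4 (95,128)–(605,97), plate 3 (112,265)–(610,238), plate 2 (122,362)–(610,334), plate 1 (137,488)–(613,459). I'll cast these ends onto z = 0.05.

Run:
```python
from h import *
ci=camera_info("wrist");s=155/690
W=[];L=[]
for x,a,b in((67,(95,128),(605,97)),(18,(112,265),(610,238)),(-18,(122,362),(610,334)),(-67,(137,488),(613,459))):
    for (u,v),y in((a,88),(b,-88)):
        W.append(cast(ci,195+u*s-.39,128+v*s-.39,.05)[:2]);L.append((x/1000,y/1000))
W=np.array(W);L=np.array(L)
print(np.round(W,4))
wc=W.mean(0);H=(L.T@(W-wc));U,S,Vt=np.linalg.svd(H);R=Vt.T@U.T
print("centre",wc,"x-axis yaw",np.degrees(np.arctan2(R[1,0],R[0,0])),np.linalg.det(R));print(np.round(W-(L@R.T+wc),4))
z=.104;print("sleeve",cast(ci,195+358*s-.4,128+348*s-.4,.108))
# tray rim corners outer at z .036
A=np.load("w1.npy")
for u,v in((404,134),(547,127),(545,207),(403,212)):print(cast(ci,u,v,.036))
```

```text
[[ 0.4238 -0.371 ]
 [ 0.413  -0.196 ]
 [ 0.4723 -0.3677]
 [ 0.4623 -0.192 ]
 [ 0.5083 -0.3659]
 [ 0.4975 -0.1903]
 [ 0.5574 -0.3628]
 [ 0.5456 -0.187 ]]
centre [ 0.48502218 -0.27908106] x-axis yaw -176.44106616811627 1.0000000000000002
[[ 0.0002  0.0001]
 [ 0.0003 -0.0006]
 [-0.0002  0.0004]
 [ 0.0007  0.0004]
 [-0.0001 -0.0001]
 [ 0.     -0.0002]
 [ 0.     -0.0001]
 [-0.0008  0.0001]]
sleeve [ 0.48491464 -0.27979953  0.108     ]
[ 0.39102573 -0.08160095  0.036     ]
[0.3802109  0.13642852 0.036     ]
[0.50873535 0.16367396 0.036     ]
[ 0.51773805 -0.0691988   0.036     ]
```

Run:
```python
from h import *
A=np.load("w1.npy")[:240,:200].reshape(-1,3);P=np.load("scene0.npy").reshape(-1,3)
for n,B in(("w",A),("s",P)):
    m=(B[:,2]>.1)&(B[:,2]<.6)&(B[:,1]<-.37)&(B[:,1]>-.75)&(B[:,0]>.38)&(B[:,0]<.7)
    for y in np.arange(-.75,-.35,.05):
        q=B[m&(B[:,1]>y)&(B[:,1]<y+.05)]
        if len(q):print(n,round(y,2),len(q),np.round(np.percentile(q[:,0],[1,10]),3),np.round(np.percentile(q[:,2],[5,95]),2))
go([.485,-.279,.16],Rt(183.56))
```

```text
w -0.7 42 [0.47 0.47] [0.1  0.12]
w -0.65 477 [0.47  0.471] [0.1  0.17]
w -0.6 1249 [0.47  0.471] [0.11 0.23]
w -0.55 2346 [0.471 0.473] [0.11 0.24]
s -0.75 679 [0.454 0.469] [0.15 0.47]
s -0.7 616 [0.453 0.469] [0.13 0.47]
s -0.65 1073 [0.455 0.471] [0.16 0.46]
s -0.6 1884 [0.456 0.473] [0.12 0.46]
s -0.55 1952 [0.458 0.485] [0.12 0.31]
s -0.5 328 [0.39  0.584] [0.1  0.56]
s -0.45 356 [0.381 0.384] [0.49 0.56]
turn [ 0.    -0.001 -0.061] shift new axes [-57.   -9.2 199.9] old axes [-57.6  -5.7 199.9] tcp [ 0.4275 -0.2734  0.3599] t 1.4833
```

Run:
```python
from h import *
for f in("w1.npy","scene0.npy"):
    A=np.load(f);A=(A[:240,:200] if f[0]=="w" else A).reshape(-1,3)
    for lo,hi in((.1,.15),(.15,.2),(.2,.25),(.25,.35),(.35,.5)):
        m=(A[:,2]>lo)&(A[:,2]<hi)&(A[:,0]>.43)&(A[:,0]<.62)&(A[:,1]<-.41)&(A[:,1]>-.7)
        q=A[m]
        if len(q)>20:print(f,lo,len(q),"ymax pct",np.round(np.percentile(q[:,1],[90,97,99.5]),3))
```

```text
w1.npy 0.1 1701 ymax pct [-0.548 -0.547 -0.547]
w1.npy 0.15 1510 ymax pct [-0.548 -0.547 -0.547]
w1.npy 0.2 885 ymax pct [-0.548 -0.547 -0.547]
scene0.npy 0.1 709 ymax pct [-0.475 -0.462 -0.452]
scene0.npy 0.15 646 ymax pct [-0.512 -0.479 -0.472]
scene0.npy 0.2 591 ymax pct [-0.544 -0.541 -0.538]
scene0.npy 0.25 1469 ymax pct [-0.528 -0.523 -0.518]
scene0.npy 0.35 620 ymax pct [-0.585 -0.581 -0.577]
```

>>> {"method": "drive_tool", "body": {"rows": [[0,0,-0.061,0,0,0,0.575],[0,0,0,-19,-3,35,0.575],[0,0,0,-19,-3,35,0.575],[0,0,0,-19,-3,35,0.575],[0,0,0,0,0,35,0.575],[0,0,0,0,0,35,0.575],[0,0,0,0,0,25,0.575],[0,0,0,0,0,0,0.575]]}}

```text
clock: 2.15
tcp_pos: [0.48, -0.2791, 0.1538]
ee_rot: [[-0.998, -0.057, -0.012], [-0.057, 0.998, 0.005], [0.012, 0.006, -1.0]]
contact_force: [-1.1, -0.4, -0.5]
grip_width: 0.0502
grip_force: 0.0
```

Run:
```python
from h import *
go([.485,-.279,.071],Rt(183.56));p,d=get_image("wrist");save("w2.png",p)
```

```text
turn [ 0.006 -0.012 -0.005] shift new axes [-5.  -0.2 82.8] old axes [-6.  -0.7 82.8] tcp [ 0.48   -0.2791  0.1538] t 2.15
```

View pics/w2.png

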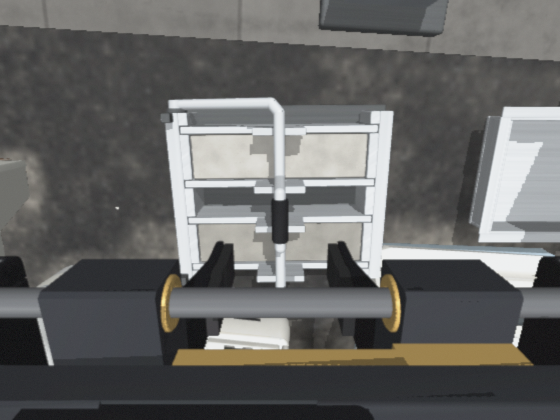

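The sleeve at (280,220) lies between the open fingers. Next I descend around it, caging it.

>>> {"method": "drive_tool", "body": {"rows": [[0.003,-0.006,0,-2.5,0,25,0.46],[0.003,-0.006,-0.005,-2.5,0,25,0.46],[0,0,0,0,0,20,0.46],[0,0,0,0,0,13,0.46],[0,0,0,0,0,0,0.46]]}}

```text
clock: 2.62
tcp_pos: [0.4898, -0.2801, 0.0768]
ee_rot: [[-0.998, -0.065, 0.011], [-0.065, 0.998, -0.005], [-0.01, -0.006, -1.0]]
contact_force: [-0.2, 0.1, -0.4]
grip_width: 0.0406
grip_force: 0.0
```

>>> {"method": "drive_tool", "body": {"rows": [[0,0,0,0,-13,0,0.46],[0,0,0,0,-8,-11,0.46],[0,0,0,0,-9,-11,0.46],[0,0,0,0,-10,-9,0.46],[0,0,0,0,-10,-9,0.46],[0,0,0,0,-12,-6,0.46],[0,0,0,0,-12,-6,0.46]]}}

```text
clock: 3.2
tcp_pos: [0.496, -0.3555, 0.1338]
ee_rot: [[-0.998, -0.066, 0.018], [-0.066, 0.998, -0.008], [-0.017, -0.009, -1.0]]
contact_force: [0.4, 0.5, 0.4]
grip_width: 0.0401
grip_force: 0.0
```

Run:
```python
from h import *
go([.485+.0735*.062,-.279-.0735,.124],Rt(183.56));s=sense();print(s["contact_force"],s["grip_width"])
p,d=get_image("side");save("s2.png",cv2.resize(p[150:290,300:480],(720,560),interpolation=2))
```

```text
turn [-0.009  0.017  0.004] shift new axes [6.3 3.4 9.8] old axes [6.4 3.5 9.7] tcp [ 0.496  -0.3555  0.1338] t 3.2
[0.42148812 0.47500916 0.4348772 ] 0.040140213001700405
```

View pics/s2.png

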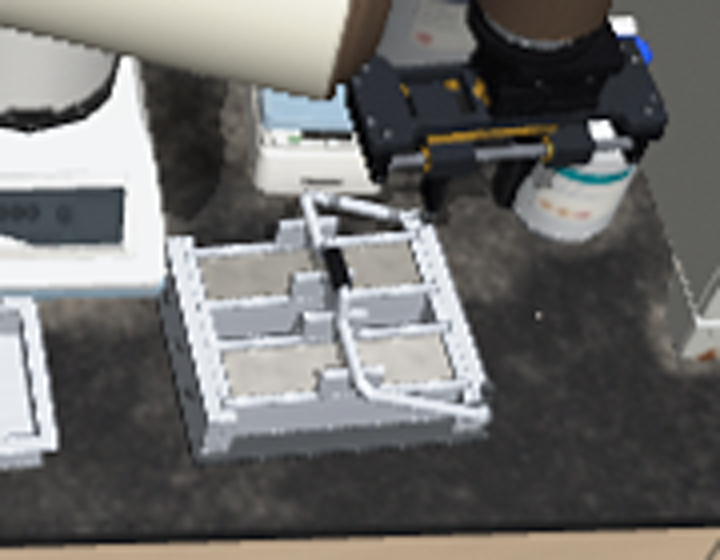

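The bail was not caught. I had corrected for transient lag, so the fingertips ran about 6 mm too high and slipped off. I'll go back, settle and redo it with the tips lower.

>>> {"method": "drive_tool", "body": {"rows": [[0,0,0,0,0,-20,0.46],[0,0,0,0,0,-20,0.46],[0,0,0,0,25,-5,0.46],[0,0,0,0,25,0,0.46],[0,0,0,0,25,0,0.46],[0,0,0,0,0,0,0.46],[0,0,0,0,0,0,0.46],[0,0,0,0,0,0,0.46]]}}

```text
clock: 3.92
tcp_pos: [0.4899, -0.2788, 0.176]
ee_rot: [[-0.998, -0.066, 0.015], [-0.066, 0.998, -0.007], [-0.015, -0.008, -1.0]]
contact_force: [-0.5, -0.0, 0.2]
grip_width: 0.0401
grip_force: 0.0
```

Run:
```python
from h import *
go([.485,-.279,.066],Rt(183.56));s=sense();print(np.round(s["qd"],2))
```

```text
turn [-0.008  0.015  0.004] shift new axes [5.0e+00 1.0e-01 1.1e+02] old axes [  6.6   1.  109.9] tcp [ 0.4899 -0.2788  0.176 ] t 3.9167
[-0.71  1.05 -0.18 -0.23  0.17 -0.22]
```

>>> {"method": "drive_tool", "body": {"rows": [[-0.008,0.015,0.004,0,0,0,0.46],[0,0,0,5,0,25,0.46],[0,0,0,0,0,25,0.46],[0,0,0,0,0,25,0.46],[0,0,0,0,0,20,0.46],[0,0,0,0,0,15,0.46],[0,0,0,0,0,0,0.46],[0,0,0,0,0,0,0.46]]}}

```text
clock: 4.58
tcp_pos: [0.4837, -0.279, 0.0637]
ee_rot: [[-0.998, -0.061, -0.005], [-0.061, 0.998, 0.002], [0.005, 0.002, -1.0]]
contact_force: [0.4, 0.3, 0.8]
grip_width: 0.0404
grip_force: 0.0
```

>>> {"method": "drive_tool", "body": {"rows": [[0,0,0,0,-7,0,0.46],[0,0,0,0,-8,0,0.46],[0,0,0,0,-6,-7,0.46],[0,0,0,0,-6,-7,0.46],[0,0,0,0,-5,-7,0.46],[0,0,0,0,0,0,0.46],[0,0,0,0,0,0,0.46],[0,0,0,0,0,0,0.46]]}}

```text
clock: 5.25
tcp_pos: [0.486, -0.3103, 0.0854]
ee_rot: [[-0.998, -0.061, -0.002], [-0.061, 0.998, 0.002], [0.002, 0.002, -1.0]]
contact_force: [-0.3, 1.2, 0.6]
grip_width: 0.0403
grip_force: 0.7
```

Run:
```python
from h import *
go([.485,-.279,.066],Rt(183.56));s=sense();print(np.round(s["qd"],2),s["contact_force"])
p,d=get_image("wrist");save("w3.png",p)
```

```text
turn [ 0.002 -0.002 -0.001] shift new axes [-1.  31.3 19.4] old axes [-1.  31.3 19.5] tcp [ 0.486  -0.3103  0.0854] t 5.25
[ 0.34  0.5  -0.69  0.06 -0.19  0.01] [-0.30497922  1.21614381  0.58740998]
```

View pics/w3.png

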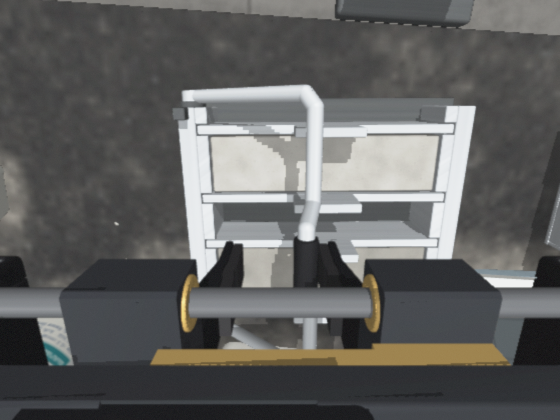

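The bail is rising with the cage (contact 1.2 N), so I continue the arc.

>>> {"method": "drive_tool", "body": {"rows": [[0,0,0,0,-8,-10,0.46],[0,0,0,0,-9,-10,0.46],[0,0,0,0,-12,-7,0.46],[0,0,0,0,-12,-6,0.46],[0,0,0,0,-13,-4,0.46],[0,0,0,0,-13,-2,0.46],[0,0,0,0,-13,0,0.46],[0,0,0,0,-13,0,0.46]]}}

```text
clock: 5.97
tcp_pos: [0.4914, -0.4039, 0.1234]
ee_rot: [[-0.998, -0.062, -0.004], [-0.062, 0.998, 0.002], [0.004, 0.002, -1.0]]
contact_force: [0.7, -0.3, -0.3]
grip_width: 0.0404
grip_force: 0.0
```

>>> {"method": "drive_tool", "body": {"rows": [[0,0,0,0,-7,2,0.46],[0,0,0,0,-6,2,0.46],[0,0,0,0,-4,0,0.46],[0,0,0,0,-2,0,0.46],[0,0,0,0,-2,0,0.46],[0,0,0,0,0,0,0.46]]}}

```text
clock: 6.47
tcp_pos: [0.493, -0.4239, 0.12]
ee_rot: [[-0.998, -0.062, -0.003], [-0.062, 0.998, 0.002], [0.003, 0.002, -1.0]]
contact_force: [-0.1, -0.4, 0.3]
grip_width: 0.0401
grip_force: 0.0
```

Run:
```python
from h import *
s=sense();M=np.array([.485,-.279]);d=np.array(s["tcp_pos"])[:2]-M;y=np.array([.062,-.998]);print("mould y",d@y,s["tcp_pos"][2],s["contact_force"])
p,d=get_image("side");save("s3.png",cv2.resize(p[130:290,300:480],(675,600),interpolation=2))
```

```text
mould y 0.14511575797500897 0.1199921562351687 [-0.11351946 -0.38949614  0.30030245]
```

View pics/s3.png

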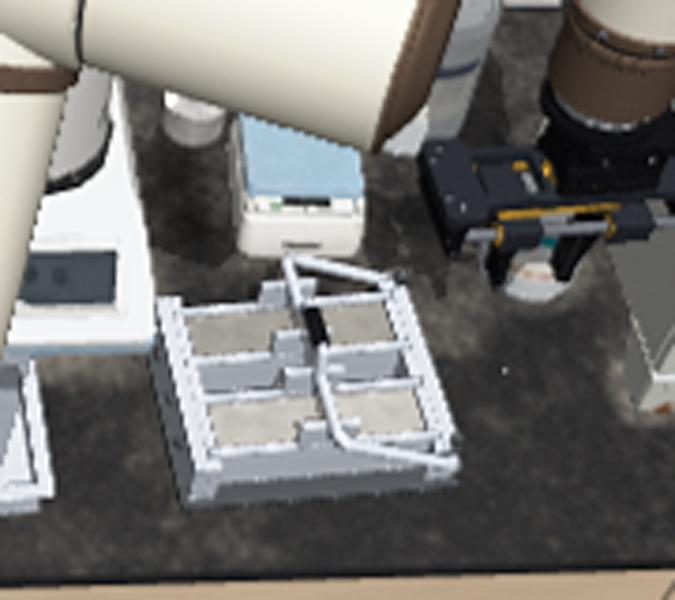

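It slipped out again, so I'll repeat it slower with the tips deeper under the bar.

>>> {"method": "drive_tool", "body": {"rows": [[0,0,0,0,0,-30,0.46],[0,0,0,0,0,-30,0.46],[0,0,0,0,36,0,0.46],[0,0,0,0,36,0,0.46],[0,0,0,0,36,0,0.46],[0,0,0,0,37,0,0.46],[0,0,0,0,0,20,0.46],[0,0,0,0,0,20,0.46]]}}

```text
clock: 7.18
tcp_pos: [0.4854, -0.2772, 0.1423]
ee_rot: [[-0.998, -0.066, 0.002], [-0.066, 0.998, 0.0], [-0.002, 0.0, -1.0]]
contact_force: [0.6, -0.4, 0.1]
grip_width: 0.04
grip_force: 0.0
```

>>> {"method": "drive_tool", "body": {"rows": [[0,0,0,0,0,20,0.46],[0,0,0,0,0,20,0.46],[0,0,0,0,0,20,0.46],[0,0,0,0,0,15,0.46],[0,0,0,0,0,0,0.46],[0,0,0,0,0,0,0.46]]}}

```text
clock: 7.68
tcp_pos: [0.4836, -0.2788, 0.0652]
ee_rot: [[-0.998, -0.063, -0.004], [-0.063, 0.998, 0.002], [0.004, 0.002, -1.0]]
contact_force: [-0.3, -0.9, 1.6]
grip_width: 0.0396
grip_force: 0.0
```

```bash
cat >> h.py <<'E'
def st():
    s=sense();M=np.array([.485,-.279]);d=np.array(s["tcp_pos"])[:2]-M
    print("mould x %.1f y %.1f z %.1f"%(1e3*d@[-.998,-.062],1e3*d@[.062,-.998],1e3*s["tcp_pos"][2]),np.round(s["contact_force"],1),"t",s["clock"],"grip",s["grip_width"],s["grip_force"])
E
python3 -c "
from h import *
st()"
```

```text
mould x 1.4 y -0.3 z 65.2 [-0.3 -0.9  1.6] t 7.6833 grip 0.03962389080614681 0.0
```

>>> {"method": "drive_tool", "body": {"rows": [[0,0,0,0,-6,0,0.46],[0,0,0,0,-7,0,0.46],[0,0,0,0,-6,-4,0.46],[0,0,0,0,-6,-6,0.46],[0,0,0,0,-5,-6,0.46],[0,0,0,0,-5,-5,0.46],[0,0,0,0,-5,-5,0.46],[0,0,0,0,-5,-5,0.46]]}}

```text
clock: 8.35
tcp_pos: [0.4874, -0.3249, 0.0975]
ee_rot: [[-0.998, -0.062, -0.001], [-0.062, 0.998, 0.001], [0.001, 0.001, -1.0]]
contact_force: [0.8, 1.4, -0.7]
grip_width: 0.0398
grip_force: 0.4
```

>>> {"method": "drive_tool", "body": {"rows": [[0,0,0,0,-4,-4,0.46],[0,0,0,0,-6,-3,0.46],[0,0,0,0,-6,-3,0.46],[0,0,0,0,-6,-3,0.46],[0,0,0,0,-6,-3,0.46],[0,0,0,0,-6,-2,0.46],[0,0,0,0,-6,-2,0.46],[0,0,0,0,0,0,0.46]]}}

```text
clock: 9.02
tcp_pos: [0.4895, -0.3655, 0.1164]
ee_rot: [[-0.998, -0.061, -0.003], [-0.061, 0.998, 0.001], [0.003, 0.001, -1.0]]
contact_force: [-0.2, 1.0, 0.3]
grip_width: 0.04
grip_force: 0.1
```

Run:
```python
from h import *
st()
p,d=get_image("side");q=get_image("wrist")[0]
im=np.hstack([cv2.resize(p[130:290,330:480],(375,400),interpolation=2),cv2.resize(q[80:360,130:410],(400,400))]);save("s4.png",im)
```

```text
mould x 0.9 y 86.6 z 116.4 [-0.2  1.   0.3] t 9.0167 grip 0.040013088713333166 0.0816655601374805
```

View pics/s4.png

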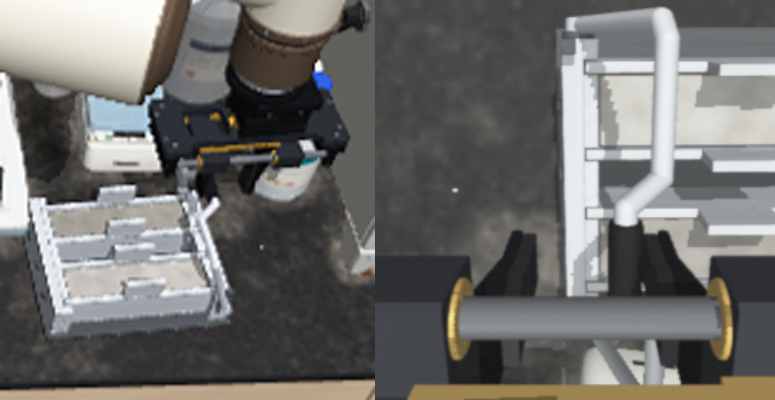

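The bail is caged and at about 50°. I continue slowly to the stop.

>>> {"method": "drive_tool", "body": {"rows": [[0,0,0,0,-6,-2,0.46],[0,0,0,0,-6,-1,0.46],[0,0,0,0,-6,0,0.46],[0,0,0,0,-6,0,0.46],[0,0,0,0,-6,0,0.46],[0,0,0,0,-6,1,0.46],[0,0,0,0,-6,1,0.46],[0,0,0,0,-6,2,0.46]]}}

```text
clock: 9.78
tcp_pos: [0.4923, -0.4127, 0.1149]
ee_rot: [[-0.998, -0.062, -0.003], [-0.062, 0.998, 0.002], [0.003, 0.002, -1.0]]
contact_force: [0.3, 0.2, -0.0]
grip_width: 0.04
grip_force: 0.1
```

>>> {"method": "drive_tool", "body": {"rows": [[0,0,0,0,-5,2,0.46],[0,0,0,0,-4,1,0.46],[0,0,0,0,-4,0,0.46],[0,0,0,0,-3,0,0.46],[0,0,0,0,0,0,0.46]]}}

```text
clock: 10.2
tcp_pos: [0.4932, -0.4284, 0.1119]
ee_rot: [[-0.998, -0.061, -0.003], [-0.061, 0.998, 0.002], [0.003, 0.002, -1.0]]
contact_force: [-0.2, 0.0, -0.2]
grip_width: 0.0398
grip_force: 0.0
```

```bash
cat >> h.py <<'E'
def bailz(name="side"):  # heights seen over mould middle and behind the hinge, in mould y bins
    p,d=get_image(name);A=world(name,d);B=A-[.485,-.279,0];x=B[...,0]*-.998-B[...,1]*.062;y=B[...,0]*.062-B[...,1]*.998
    m=(abs(x)<.088)&(A[...,2]>.08)&(A[...,2]<.16)
    for a in np.arange(-.04,.18,.02):
        k=m&(y>a)&(y<a+.02)
        if k.sum()>2:print("y %.2f n %d zmax %.3f"%(a,k.sum(),np.percentile(A[...,2][k],95)),end="; ")
    print()
E
python3 -c "
from h import *
st();bailz();bailz('wrist')"
```

```text
mould x 1.1 y 149.7 z 111.9 [-0.2  0.  -0.2] t 10.2 grip 0.03975507598838772 0.0
y -0.04 n 3 zmax 0.082; y -0.02 n 3 zmax 0.084; y 0.00 n 10 zmax 0.082; y 0.10 n 48 zmax 0.134; y 0.12 n 127 zmax 0.155; y 0.14 n 58 zmax 0.147; y 0.16 n 25 zmax 0.160; 
y 0.10 n 322 zmax 0.148; y 0.12 n 3142 zmax 0.153; y 0.14 n 1761 zmax 0.143; y 0.16 n 329 zmax 0.159;
```

>>> {"method": "drive_tool", "body": {"rows": [[0,0,0,0,0,-15,0.5],[0,0,0,0,0,-25,0.5],[0,0,0,0,0,-25,0.5],[0,0,0,0,0,-25,0.5],[0,0,0,0,30,-20,0.5],[0,0,0,0,35,0,0.5],[0,0,0,0,35,0,0.5],[0,0,0,0,0,0,0.5]]}}

```text
clock: 10.97
tcp_pos: [0.4868, -0.3236, 0.2235]
ee_rot: [[-0.998, -0.066, -0.002], [-0.066, 0.998, 0.003], [0.001, 0.003, -1.0]]
contact_force: [-1.2, 0.6, -0.5]
grip_width: 0.0436
grip_force: 0.0
```

Run:
```python
from h import *
st();bailz();bailz('wrist')
for n in("side","wrist"):
    p,d=get_image(n);A=world(n,d);B=A-[.485,-.279,0];x=B[...,0]*-.998-B[...,1]*.062;y=B[...,0]*.062-B[...,1]*.998;z=A[...,2]
    k=(abs(x)<.095)&(y>.06)&(y<.19)&(z>.1)&(z<.16)
    print(n,k.sum());q=np.c_[x[k],y[k],z[k]]
    for a in np.arange(-.1,.1,.02):
        j=(q[:,0]>a)&(q[:,0]<a+.02)
        if j.sum()>2:print(round(a,2),j.sum(),np.round(np.median(q[j],0),3),np.round(q[j].max(0),3))
np.save("o.npy",0)
```

```text
mould x 1.0 y 44.6 z 223.5 [-1.2  0.6 -0.5] t 10.9667 grip 0.04360495484976498 0.0
y -0.02 n 3 zmax 0.082; y 0.00 n 6 zmax 0.082; y 0.10 n 37 zmax 0.121; y 0.12 n 164 zmax 0.144; y 0.14 n 87 zmax 0.146; 
y 0.10 n 175 zmax 0.123; y 0.12 n 1586 zmax 0.139; y 0.14 n 923 zmax 0.143; 
side 312
-0.1 41 [-0.091  0.12   0.123] [-0.08   0.131  0.142]
-0.08 15 [-0.07   0.127  0.139] [-0.063  0.132  0.143]
-0.06 20 [-0.051  0.127  0.139] [-0.042  0.131  0.144]
-0.04 40 [-0.031  0.137  0.14 ] [-0.021  0.152  0.145]
-0.02 30 [-0.01   0.147  0.143] [-0.     0.154  0.147]
0.0 37 [0.011 0.147 0.142] [0.02  0.156 0.148]
0.02 32 [0.027 0.132 0.14 ] [0.04  0.151 0.144]
0.04 25 [0.05  0.127 0.14 ] [0.06  0.133 0.143]
0.06 24 [0.072 0.127 0.139] [0.079 0.133 0.144]
0.08 48 [0.086 0.12  0.121] [0.09  0.131 0.139]
wrist 2736
-0.08 156 [-0.068  0.127  0.138] [-0.06   0.132  0.14 ]
-0.06 195 [-0.05   0.126  0.138] [-0.04   0.132  0.14 ]
-0.04 376 [-0.028  0.135  0.138] [-0.02   0.152  0.141]
-0.02 318 [-0.009  0.146  0.141] [-0.     0.155  0.144]
0.0 350 [0.01  0.147 0.141] [0.02  0.154 0.144]
0.02 419 [0.027 0.133 0.138] [0.04  0.153 0.142]
0.04 263 [0.05  0.127 0.138] [0.06  0.132 0.14 ]
0.06 277 [0.07  0.127 0.138] [0.079 0.132 0.14 ]
0.08 381 [0.086 0.12  0.127] [0.092 0.132 0.14 ]
```

The bail is at its stop (bar at y≈128 mm, sleeve at about 149 mm). Now I turn the tool for the plates.

>>> {"method": "drive_tool", "body": {"rows": [[0,0,0.12,0,0,0,0.3],[0,0,0.12,0,0,0,0.3],[0,0,0.12,0,0,0,0.3],[0,0,0.12,0,0,0,0.3],[0,0,0.12,0,0,0,0.3],[0,0,0.12,0,0,0,0.3],[0,0,0.12,0,0,0,0.3],[0,0,0.12,0,0,0,0.3]]}}

```text
clock: 11.83
tcp_pos: [0.4873, -0.3295, 0.2215]
ee_rot: [[-0.617, 0.787, -0.004], [0.787, 0.617, 0.002], [0.004, -0.002, -1.0]]
contact_force: [-0.4, -0.1, -0.3]
grip_width: 0.0263
grip_force: 0.0
```

>>> {"method": "drive_tool", "body": {"rows": [[0,0,0.12,0,0,0,0.3],[0,0,0.12,0,0,0,0.3],[0,0,0.12,0,0,0,0.3],[0,0,0.12,0,0,0,0.3],[0,0,0.131,0,0,0,0.3],[0,0,0,0,0,0,0.3],[0,0,0,0,0,0,0.3],[0,0,0,0,0,0,0.3]]}}

```text
clock: 12.5
tcp_pos: [0.4873, -0.3289, 0.2218]
ee_rot: [[-0.069, 0.998, -0.004], [0.998, 0.069, 0.002], [0.002, -0.003, -1.0]]
contact_force: [-0.9, 0.3, -0.8]
grip_width: 0.026
grip_force: 0.0
```

Run:
```python
from h import *
st();go([.418,-.2832,.12],Rt(93.56));print(np.round(sense()["joint_positions"],1))
# tray from side view: inner floor and rim
p,d=get_image("side");A=world("side",d);b=np.zeros(d.shape,bool);b[215:280,220:305]=1
m=b&(A[...,2]>.026)&(A[...,2]<.05)&(p.min(2)>110);m=cv2.morphologyEx(m.astype(np.uint8),cv2.MORPH_OPEN,np.ones((2,2)))>0
q=A[m];print(m.sum(),[np.round(x,3) for x in cv2.minAreaRect(q[:,:2].astype(np.float32))],np.round(np.percentile(q,[2,98],0),3))
ci=camera_info("side");v,u=np.where(b&(p.min(2)>150)&(A[...,2]<.05));c=cv2.minAreaRect(np.c_[u,v].astype(np.float32));bx=cv2.boxPoints(c);print(bx)
```

```text
mould x 0.8 y 49.9 z 221.8 [-0.9  0.3 -0.8] t 12.5 grip 0.025951813541720364 0.0
turn [-0.003 -0.002  0.007] shift new axes [ 49.9 -66.3 101.8] old axes [ 50.1 -65.6 102.2] tcp [ 0.4873 -0.3289  0.2218] t 12.5
[ -18.3   17.3   -1.6   -0.   -71.3 -157.7]
432 [array([0.476, 0.067]), array([0.256, 0.175]), np.float64(85.29)] [[ 0.388 -0.062  0.017]
 [ 0.559  0.183  0.042]]
[[220. 215.]
 [304. 215.]
 [304. 266.]
 [220. 266.]]
```

Joint 6 would run out over the tray at this yaw, so I use the half-turned grasp instead.

>>> {"method": "drive_tool", "body": {"rows": [[0,0,-0.12,0,0,0,0.3],[0,0,-0.12,0,0,0,0.3],[0,0,-0.12,0,0,0,0.3],[0,0,-0.12,0,0,0,0.3],[0,0,-0.12,0,0,0,0.3],[0,0,-0.12,0,0,0,0.3],[0,0,-0.12,0,0,0,0.3],[0,0,-0.12,0,0,0,0.3]]}}

```text
clock: 13.22
tcp_pos: [0.4873, -0.3284, 0.2221]
ee_rot: [[-0.86, 0.51, -0.003], [0.51, 0.86, 0.002], [0.004, -0.0, -1.0]]
contact_force: [-0.5, 0.2, 0.5]
grip_width: 0.026
grip_force: 0.0
```

>>> {"method": "drive_tool", "body": {"rows": [[0,0,-0.12,0,0,0,0.3],[0,0,-0.12,0,0,0,0.3],[0,0,-0.12,0,0,0,0.3],[0,0,-0.12,0,0,0,0.3],[0,0,-0.12,0,0,0,0.3],[0,0,-0.12,0,0,0,0.3],[0,0,-0.12,0,0,0,0.3],[0,0,-0.12,0,0,0,0.3]]}}

```text
clock: 13.88
tcp_pos: [0.4874, -0.3284, 0.2221]
ee_rot: [[-0.911, -0.412, -0.003], [-0.412, 0.911, 0.002], [0.002, 0.003, -1.0]]
contact_force: [0.2, -0.6, 0.1]
grip_width: 0.0261
grip_force: 0.0
```

>>> {"method": "drive_tool", "body": {"rows": [[0,0,-0.12,0,0,0,0.3],[0,0,-0.12,0,0,0,0.3],[0,0,-0.12,0,0,0,0.3],[0,0,-0.12,0,0,0,0.3],[0,0,-0.12,0,0,0,0.3],[0,0,-0.12,0,0,0,0.3],[0,0,-0.12,0,0,0,0.3],[0,0,-0.12,0,0,0,0.3]]}}

```text
clock: 14.55
tcp_pos: [0.4873, -0.3284, 0.2221]
ee_rot: [[-0.185, -0.983, -0.003], [-0.983, 0.185, 0.002], [-0.001, 0.003, -1.0]]
contact_force: [0.0, -0.1, 0.2]
grip_width: 0.0264
grip_force: 0.0
```

>>> {"method": "drive_tool", "body": {"rows": [[0,0,-0.12,0,0,0,0.3],[0,0,-0.12,0,0,0,0.3],[0,0,-0.012,0,0,0,0.3],[0,0,0,0,0,0,0.3],[0,0,0,0,0,0,0.3]]}}

```text
clock: 14.97
tcp_pos: [0.4873, -0.3283, 0.2222]
ee_rot: [[0.056, -0.998, -0.003], [-0.998, -0.056, 0.002], [-0.002, 0.003, -1.0]]
contact_force: [-0.1, -0.4, 0.1]
grip_width: 0.0261
grip_force: 0.0
```

Run:
```python
from h import *
st();go([.418,-.2832,.12],Rt(273.56));print(np.round(sense()["joint_positions"],1))
```

```text
mould x 0.7 y 49.3 z 222.2 [-0.1 -0.4  0.1] t 14.9667 grip 0.026071222392644106 0.0
turn [ 0.003  0.002 -0.006] shift new axes [-49.3  66.4 102.2] old axes [-48.7  66.4 102.5] tcp [ 0.4873 -0.3283  0.2222] t 14.9667
[-18.2  17.3  -1.7  -0.  -71.3  21.4]
```

>>> {"method": "drive_tool", "body": {"rows": [[0.003,0.002,-0.006,0,0,0,0.3],[0,0,0,-25,33,20,0.3],[0,0,0,-24,33,20,0.3],[0,0,0,0,0,35,0.3],[0,0,0,0,0,35,0.3],[0,0,0,0,0,30,0.3],[0,0,0,0,0,0,0.3],[0,0,0,0,0,0,0.3]]}}

```text
clock: 15.63
tcp_pos: [0.4238, -0.2875, 0.0852]
ee_rot: [[0.064, -0.998, -0.003], [-0.998, -0.064, 0.0], [-0.0, 0.003, -1.0]]
contact_force: [1.0, -0.4, 1.0]
grip_width: 0.0262
grip_force: 0.0
```

Run:
```python
from h import *
st();go([.418,-.2832,.054],Rt(273.56))
# tray by wrist view
p,d=get_image("wrist");A=world("wrist",d);np.save("w5.npy",A);cv2.imwrite("w5.png",p[...,::-1])
m=(A[...,2]>.025)&(A[...,2]<.042)&(A[...,1]>-.12)&(A[...,1]<.25)&(A[...,0]<.6)&(p.min(2)>100)
q=A[m];print(m.sum(),np.round(np.percentile(q,[1,99],0),3) if m.any() else"")
```

```text
mould x 61.6 y 4.7 z 85.2 [ 1.  -0.4  1. ] t 15.6333 grip 0.0261554914669742 0.0
turn [0.003 0.    0.002] shift new axes [-4.7  5.5 31.2] old axes [-4.7  5.4 31.2] tcp [ 0.4238 -0.2875  0.0852] t 15.6333
0
```

>>> {"method": "drive_tool", "body": {"rows": [[0.003,0,0.002,-4.7,5.5,0,0.3],[0,0,0,0,0,0,0.3],[0,0,0,0,0,16,0.3],[0,0,0,0,0,15,0.3],[0,0,0,0,0,0,0.3],[0,0,0,0,0,0,0.3]]}}

```text
clock: 16.18
tcp_pos: [0.419, -0.2833, 0.0555]
ee_rot: [[0.062, -0.998, 0.003], [-0.998, -0.062, -0.0], [0.0, -0.003, -1.0]]
contact_force: [0.8, -0.1, 0.7]
grip_width: 0.0257
grip_force: 0.0
```

>>> {"method": "drive_tool", "body": {"rows": [[0,0,0,0,0,0,0],[0,0,0,0,0,0,0],[0,0,0,0,0,0,0],[0,0,0,0,0,0,0],[0,0,0,0,0,0,0]], "force": 55}}

```text
clock: 16.6
tcp_pos: [0.419, -0.2833, 0.0551]
ee_rot: [[0.062, -0.998, 0.004], [-0.998, -0.062, -0.0], [0.0, -0.004, -1.0]]
contact_force: [0.8, -0.4, 0.5]
grip_width: 0.003
grip_force: 0.0
```

>>> {"method": "drive_tool", "body": {"rows": [[0,0,0,0,0,-6,0],[0,0,0,0,0,-12,0],[0,0,0,0,0,-12,0],[0,0,0,0,0,-15,0],[0,0,0,0,0,-20,0],[0,0,0,0,0,-20,0],[0,0,0,0,0,-10,0],[0,0,0,0,0,0,0]]}}

```text
clock: 17.27
tcp_pos: [0.4202, -0.2839, 0.1525]
ee_rot: [[0.062, -0.998, 0.009], [-0.998, -0.062, -0.002], [0.003, -0.008, -1.0]]
contact_force: [0.6, 0.4, -0.1]
grip_width: 0.0006
grip_force: 0.0
```

Run:
```python
from h import *
st()
p,d=get_image("wrist");A=world("wrist",d);cv2.imwrite("pics/w6.png",p[...,::-1]);np.save("w6.npy",A)
```

```text
mould x 65.0 y 0.9 z 152.5 [ 0.6  0.4 -0.1] t 17.2667 grip 0.0005654831319960424 0.0
```

View pics/w6.png

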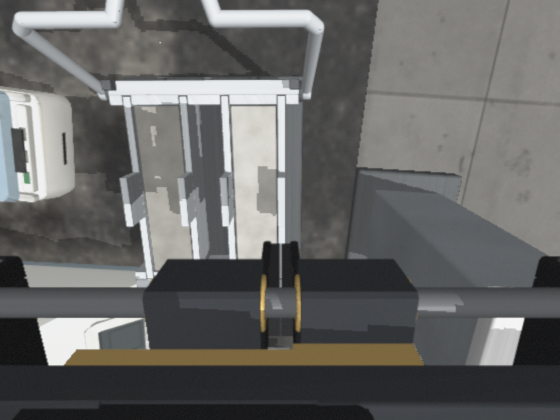

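Run:
```python
from h import *
A=np.load("w6.npy");B=A-[.485,-.279,0];x=B[...,0]*-.998-B[...,1]*.062;y=B[...,0]*.062-B[...,1]*.998;z=A[...,2]
for c in(-67,-18,18,67):
    k=(abs(x*1e3-c)<12)&(abs(y)<.09)&(z>.057)&(z<.1)
    print(c,k.sum(),np.round(np.percentile(np.c_[x[k],y[k],z[k]],[5,50,95],0)*1e3,1).tolist() if k.sum() else"")
k=(z>.12)&(z<.2)&(abs(x-.065)<.03)&(abs(y)<.05);print(k.sum(),np.round(np.percentile(np.c_[x[k],y[k],z[k]],[1,50,99],0)*1e3,1).tolist() if k.sum() else"")
p=cv2.imread("pics/w6.png");cv2.imwrite("pics/w6c.png",cv2.resize(p[80:320,180:360],(600,600)[:2] if 0 else (450,600),interpolation=2))
```

```text
-67 750 [[-68.9, -21.0, 58.5], [-64.2, -0.3, 70.8], [-63.4, 19.3, 74.0]]
-18 604 [[-20.1, -20.6, 58.7], [-15.6, 0.3, 72.4], [-14.7, 19.8, 74.2]]
18 500 [[15.7, -20.4, 59.3], [19.5, 0.6, 72.9], [21.3, 20.3, 74.4]]
67 366 [[64.4, -20.3, 69.5], [67.0, 1.2, 73.5], [69.6, 20.6, 74.6]]
476 [[58.2, 8.2, 184.0], [67.4, 9.1, 192.6], [76.2, 10.8, 199.9]]
```

View pics/w6c.png

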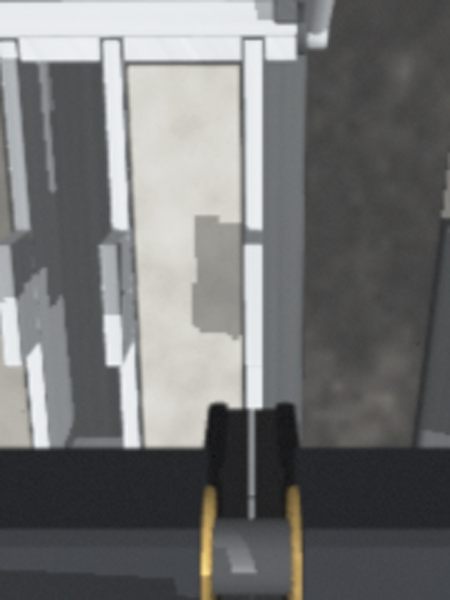

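The fingers closed without taking the tab: its top is at z≈75 mm with the TCP at 55 mm, so the pads only engage near the grasp point. I'll go down until the grasp point is on the tab and watch the force.

>>> {"method": "drive_tool", "body": {"rows": [[0,0,0,0,0,0,0.3],[0,0,0,0,0,20,0.3],[0,0,0,0,2,30,0.3],[0,0,0,0,0,30,0.3],[0,0,0,0,0,17,0.3],[0,0,0,0,0,5,0.3],[0,0,0,0,0,0,0.3],[0,0,0,0,0,0,0.3]]}}

```text
clock: 17.98
tcp_pos: [0.417, -0.2835, 0.0477]
ee_rot: [[0.062, -0.998, 0.002], [-0.998, -0.062, -0.0], [0.0, -0.002, -1.0]]
contact_force: [-0.3, 0.3, 0.5]
grip_width: 0.026
grip_force: 0.0
```

>>> {"method": "drive_tool", "body": {"rows": [[0,0,0,0,0,3,0.3],[0,0,0,0,0,3,0.3],[0,0,0,0,0,0,0.3]]}}

```text
clock: 18.23
tcp_pos: [0.417, -0.2833, 0.042]
ee_rot: [[0.062, -0.998, 0.004], [-0.998, -0.062, 0.0], [0.0, -0.004, -1.0]]
contact_force: [-0.3, 0.7, -0.6]
grip_width: 0.0262
grip_force: 0.0
```

>>> {"method": "drive_tool", "body": {"rows": [[0,0,0,0,0,0,0],[0,0,0,0,0,0,0],[0,0,0,0,0,0,0],[0,0,0,0,0,0,0],[0,0,0,0,0,0,0]], "force": 55}}

```text
clock: 18.65
tcp_pos: [0.4176, -0.2836, 0.0422]
ee_rot: [[0.062, -0.998, 0.005], [-0.998, -0.062, -0.001], [0.001, -0.005, -1.0]]
contact_force: [1.2, 0.3, 2.0]
grip_width: 0.0033
grip_force: 0.8
```

>>> {"method": "drive_tool", "body": {"rows": [[0,0,0,0,0,0,0],[0,0,0,0,0,0,0],[0,0,0,0,0,0,0]]}}

```text
clock: 18.9
tcp_pos: [0.4177, -0.2836, 0.0422]
ee_rot: [[0.062, -0.998, 0.005], [-0.998, -0.062, -0.001], [0.001, -0.005, -1.0]]
contact_force: [2.2, -0.3, 2.2]
grip_width: 0.0006
grip_force: 1.2
```

Run:
```python
from h import *
st();s=sense();print(s["grip_force"],s["torque"],s["tau"])
```

```text
mould x 67.4 y 0.4 z 42.2 [ 2.2 -0.3  2.2] t 18.9 grip 0.0006333344653878311 1.24555304646492
1.24555304646492 [ 0.03141808 -0.44885897 -0.0204508 ] [-4.85117566e-01 -3.07112861e+01  1.21347436e+01  2.73771621e+00
 -3.95194888e-01  8.13574043e-04]
```

The fingers closed on top of the tab, which agrees with the depth image: the real tips end about 30 mm above the reported TCP. I'll open and go lower in guarded steps.

>>> {"method": "drive_tool", "body": {"rows": [[0,0,0,0,0,-8,0.3],[0,0,0,0,0,0,0.3],[0,0,0,0,0,0,0.3],[0,0,0,0,0,0,0.3],[0,0,0,0,0,0,0.3]]}}

```text
clock: 19.32
tcp_pos: [0.4162, -0.2831, 0.0494]
ee_rot: [[0.062, -0.998, 0.002], [-0.998, -0.062, 0.001], [-0.0, -0.002, -1.0]]
contact_force: [-0.3, 0.1, 0.2]
grip_width: 0.023
grip_force: 0.0
```

>>> {"method": "drive_tool", "body": {"rows": [[0,0,0,0,0,6,0.3],[0,0,0,0,0,6,0.3],[0,0,0,0,0,3,0.3],[0,0,0,0,0,0,0.3]]}}

```text
clock: 19.65
tcp_pos: [0.4158, -0.283, 0.0334]
ee_rot: [[0.062, -0.998, 0.0], [-0.998, -0.062, 0.001], [-0.001, -0.0, -1.0]]
contact_force: [1.0, 0.9, 0.2]
grip_width: 0.0258
grip_force: 0.0
```

>>> {"method": "drive_tool", "body": {"rows": [[0,0,0,0,0,4,0.3],[0,0,0,0,0,4,0.3],[0,0,0,0,0,0,0.3]]}}

```text
clock: 19.9
tcp_pos: [0.4162, -0.2831, 0.0258]
ee_rot: [[0.062, -0.998, 0.001], [-0.998, -0.062, 0.001], [-0.001, -0.001, -1.0]]
contact_force: [-0.1, 0.1, -0.3]
grip_width: 0.026
grip_force: 0.0
```

>>> {"method": "drive_tool", "body": {"rows": [[0,0,0,0,0,3,0.3],[0,0,0,0,0,2,0.3],[0,0,0,0,0,0,0.3]]}}

```text
clock: 20.15
tcp_pos: [0.4166, -0.2832, 0.0213]
ee_rot: [[0.062, -0.998, 0.002], [-0.998, -0.062, 0.0], [-0.0, -0.002, -1.0]]
contact_force: [-0.4, -0.0, 0.9]
grip_width: 0.0264
grip_force: 0.0
```

>>> {"method": "drive_tool", "body": {"rows": [[0,0,0,0,0,0,0],[0,0,0,0,0,0,0],[0,0,0,0,0,0,0],[0,0,0,0,0,0,0],[0,0,0,0,0,0,0],[0,0,0,0,0,0,0]]}}

```text
clock: 20.65
tcp_pos: [0.4192, -0.2836, 0.0221]
ee_rot: [[0.063, -0.998, 0.008], [-0.998, -0.063, -0.001], [0.002, -0.007, -1.0]]
contact_force: [5.7, 0.6, -3.0]
grip_width: 0.0054
grip_force: 54.9
```

Gripped at 5.4 mm and 55 N. I lift.

>>> {"method": "drive_tool", "body": {"rows": [[0,0,0,0,0,-5,0],[0,0,0,0,0,-10,0],[0,0,0,0,0,-12,0],[0,0,0,0,0,-14,0],[0,0,0,0,0,-16,0],[0,0,0,0,0,-18,0],[0,0,0,0,0,-10,0],[0,0,0,0,0,0,0]]}}

```text
clock: 21.32
tcp_pos: [0.4169, -0.2837, 0.1083]
ee_rot: [[0.062, -0.998, 0.005], [-0.998, -0.062, -0.001], [0.001, -0.005, -1.0]]
contact_force: [1.0, 0.5, -3.5]
grip_width: 0.0058
grip_force: 54.9
```

>>> {"method": "drive_tool", "body": {"rows": [[0,0,0,-20,0,-10,0],[0,0,0,-35,0,-5,0],[0,0,0,-35,0,0,0],[0,0,0,-25,0,0,0],[0,0,0,-5,0,0,0],[0,0,0,0,0,0,0]]}}

```text
clock: 21.82
tcp_pos: [0.4076, -0.1622, 0.1207]
ee_rot: [[0.064, -0.998, 0.0], [-0.998, -0.064, 0.001], [-0.001, -0.0, -1.0]]
contact_force: [0.2, 0.3, -3.3]
grip_width: 0.0053
grip_force: 54.9
```

Run:
```python
from h import *
st()
p,d=get_image("wrist");A=world("wrist",d);np.save("w7.npy",A);cv2.imwrite("pics/w7.png",p[...,::-1])
z=A[...,2]
m=(z>.029)&(z<.041)&(A[...,1]>-.12)&(A[...,1]<.25)&(A[...,0]<.6)&(A[...,0]>.33)&(p.min(2)>90)
print(m.sum())
p2,d2=get_image("scene");A2=world("scene",d2);np.save("sc7.npy",A2);cv2.imwrite("pics/sc7.png",p2[...,::-1])
cv2.imwrite("pics/v7.png",np.hstack([p[...,::-1][:,:400],cv2.resize(p2[190:340,200:360,::-1],(400,375))[:,:400].copy() if 0 else cv2.resize(p2[190:347,210:360,::-1],(400,420))]))
```

```text
mould x 70.0 y -121.3 z 120.7 [ 0.2  0.3 -3.3] t 21.8167 grip 0.005296593214363064 54.90644574165344
1422
```

View pics/v7.png

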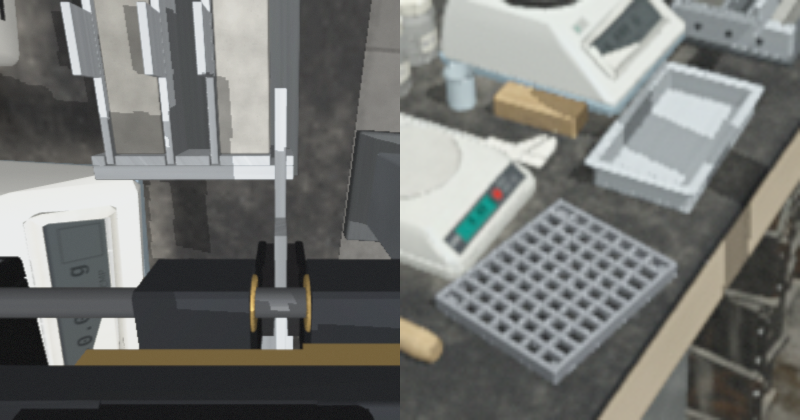

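The wrist view shows the plate held on edge. The scene crop shows the tray corners at about (675,62), (764,90), (690,208), (586,158) and the grate corners at about (560,200), (678,270), (557,370), (437,295). I'll cast those.

Run:
```python
from h import *
ci=camera_info("scene")
for n,z,C in(("tray",.036,((675,62),(764,90),(690,208),(586,158))),("grate",.018,((560,200),(678,270),(557,370),(437,295)))):
    W=np.array([cast(ci,210+(x-400)/2.667-.3,190+y/2.675-.3,z) for x,y in C],np.float32)[:,:2]
    print(n,np.round(W,3).tolist(),"centre",W.mean(0),[np.round(np.linalg.norm(W[i]-W[i-1]),3) for i in range(4)])
    e=[W[i]-W[i-1] for i in range(4)];print([np.round(np.degrees(np.arctan2(v[1],v[0])),1) for v in e])
# depth-based, wrist-free: side view
p,d=get_image("side");A=world("side",d);z=A[...,2]
g=(z>.010)&(z<.026)&(A[...,1]>.17)&(A[...,1]<.48)&(A[...,0]>.33)&(A[...,0]<.62)&(abs(p.astype(int).max(2)-p.min(2))<25)&(p.max(2)>75)
t=(z>.028)&(z<.045)&(A[...,1]>-.1)&(A[...,1]<.19)&(A[...,0]>.36)&(A[...,0]<.56)&(p.min(2)>90)
for n,m in(("g",g),("t",t)):
    n2,l,s,c=cv2.connectedComponentsWithStats(m.astype(np.uint8),connectivity=8);i=1+s[1:,4].argmax();k=l==i
    q=A[k];print(n,k.sum(),np.round(np.percentile(q,[1,50,99],0),3).tolist(),s[i])
    v,u=np.where(k);print(cv2.boxPoints(cv2.minAreaRect(np.c_[u,v].astype(np.float32))).tolist())
    h=cv2.convexHull(np.c_[u,v].astype(np.int32));a=cv2.approxPolyDP(h,5,True).reshape(-1,2);cj=camera_info("side")
    print([(w.tolist(),np.round(cast(cj,*w,.018 if n=="g" else .036),3)[:2].tolist()) for w in a])
```

```text
tray [[0.5070000290870667, -0.07400000095367432], [0.38600000739097595, -0.07100000232458115], [0.3709999918937683, 0.16599999368190765], [0.5120000243186951, 0.14399999380111694]] centre [0.44367886 0.04097822] [np.float32(0.218), np.float32(0.121), np.float32(0.238), np.float32(0.143)]
[np.float32(-91.3), np.float32(178.7), np.float32(93.6), np.float32(-8.8)]
grate [[0.5120000243186951, 0.2029999941587448], [0.3479999899864197, 0.2409999966621399], [0.3889999985694885, 0.4189999997615814], [0.5479999780654907, 0.38999998569488525]] centre [0.44946674 0.31325185] [np.float32(0.191), np.float32(0.169), np.float32(0.183), np.float32(0.162)]
[np.float32(-101.0), np.float32(166.9), np.float32(76.9), np.float32(-10.4)]
g 1827 [[0.362, 0.246, 0.01], [0.446, 0.334, 0.018], [0.554, 0.415, 0.024]] [ 136  219   65   61 1827]
[[135.5276336669922, 271.3738708496094], [143.30479431152344, 215.82266235351562], [207.5849151611328, 224.82186889648438], [199.80775451660156, 280.3730773925781]]
[([200, 279], [0.356, 0.238]), ([136, 270], [0.391, 0.42]), ([154, 224], [0.551, 0.39]), ([166, 219], [0.569, 0.356]), ([189, 228], [0.533, 0.283])]
t 655 [[0.384, -0.077, 0.029], [0.478, -0.01, 0.037], [0.522, 0.099, 0.043]] [249 224  65  42 655]
[[248.79653930664062, 227.083984375], [310.7507629394531, 222.7615966796875], [313.4617614746094, 261.61895751953125], [251.50753784179688, 265.94134521484375]]
[([313, 261], [0.393, -0.077]), ([252, 265], [0.386, 0.094]), ([249, 228], [0.514, 0.102]), ([307, 224], [0.523, -0.069])]
```

The tray centre is about (0.452, 0.036) with yaw about 2.7°. The grate is at about (0.452, 0.314) with its y axis at about 79°. I carry plate 4 over the tray and lean it against the near wall.

>>> {"method": "drive_tool", "body": {"rows": [[0,0,0,-30,0,0,0],[0,0,0,-38,0,0,0],[0,0,0,-38,0,0,0],[0,0,0,-38,0,0,0],[0,0,0,-35,0,0,0],[0,0,0,-19,0,0,0],[0,0,0,0,0,0,0],[0,0,0,0,0,0,0]]}}

```text
clock: 22.63
tcp_pos: [0.397, 0.0342, 0.1214]
ee_rot: [[0.063, -0.998, 0.002], [-0.998, -0.063, -0.0], [0.0, -0.002, -1.0]]
contact_force: [-0.1, -0.6, -3.8]
grip_width: 0.006
grip_force: 55.0
```

>>> {"method": "drive_tool", "body": {"rows": [[0.065,0,0,0,0,0,0],[0.065,0,0,0,0,0,0],[0.065,0,0,0,0,0,0],[0.067,0,0,0,0,0,0],[0,0,0,0,0,0,0],[0,0,0,0,0,0,0]]}}

```text
clock: 23.13
tcp_pos: [0.3954, 0.0321, 0.121]
ee_rot: [[0.06, -0.964, 0.259], [-0.998, -0.059, 0.014], [0.002, -0.259, -0.966]]
contact_force: [1.5, 0.1, -3.4]
grip_width: 0.0059
grip_force: 5.5
```

Run:
```python
from h import *
st();go([.4094,.036,.0186],Rt(272.7,15));print(np.round(sense()["joint_positions"]))
p,d=get_image("side");A=world("side",d);z=A[...,2]
t=(z>.026)&(z<.045)&(A[...,1]>-.1)&(A[...,1]<.19)&(A[...,0]>.36)&(A[...,0]<.56)&(p.min(2)>90)
print(np.round(np.percentile(A[t],[1,99],0),3).tolist())
```

```text
mould x 70.1 y -316.0 z 121.0 [ 1.5  0.1 -3.4] t 23.1333 grip 0.0059238513714028745 5.497481524944305
turn [-0.     0.002  0.013] shift new axes [ -3.3  12.8 102.6] old axes [ -3.3  12.8 102.6] tcp [0.3954 0.0321 0.121 ] t 23.1333
[ 35.  -6. -51.  15. -33. -43.]
[[0.538, -0.098, 0.027], [0.557, -0.029, 0.045]]
```

The grip slackened to 5.5 N but the plate is still held (3.4 N). I wait for it to recover, then lower slowly.

>>> {"method": "drive_tool", "body": {"rows": [[0,0,0.013,0,0,0,0],[0,0,0,0,0,0,0],[0,0,0,0,0,0,0],[0,0,0,0,0,0,0]], "force": 55}}

```text
clock: 23.52
tcp_pos: [0.3975, 0.0343, 0.1218]
ee_rot: [[0.049, -0.964, 0.261], [-0.999, -0.046, 0.016], [-0.003, -0.262, -0.965]]
contact_force: [0.5, -0.0, -2.7]
grip_width: 0.0053
grip_force: 55.0
```

>>> {"method": "drive_tool", "body": {"rows": [[0,0,0,-3,6,20,0],[0,0,0,0,7,20,0],[0,0,0,0,0,20,0],[0,0,0,0,0,15,0],[0,0,0,0,0,10,0],[0,0,0,0,0,0,0],[0,0,0,0,0,0,0]]}}

```text
clock: 24.1
tcp_pos: [0.4092, 0.0368, 0.0413]
ee_rot: [[0.049, -0.967, 0.251], [-0.999, -0.046, 0.018], [-0.006, -0.252, -0.968]]
contact_force: [-0.8, -0.6, -3.5]
grip_width: 0.0056
grip_force: 55.0
```

Run:
```python
from h import *
st();go([.4094,.036,.0186],Rt(272.7,15))
```

```text
mould x 56.1 y -319.9 z 41.3 [-0.8 -0.6 -3.5] t 24.1 grip 0.005606133919927671 54.99777138233185
turn [0.007 0.006 0.001] shift new axes [ 0.8  5.7 22. ] old axes [ 0.9  5.6 22. ] tcp [0.4092 0.0368 0.0413] t 24.1
```

>>> {"method": "drive_tool", "body": {"rows": [[0.007,0.006,0,0,5,6,0],[0,0,0,0,0,6,0],[0,0,0,0,0,4,0],[0,0,0,0,0,0,0]]}}

```text
clock: 24.43
tcp_pos: [0.4139, 0.0369, 0.0341]
ee_rot: [[0.051, -0.968, 0.245], [-0.999, -0.047, 0.02], [-0.008, -0.246, -0.969]]
contact_force: [-0.5, -0.4, -2.9]
grip_width: 0.0059
grip_force: 55.0
```

>>> {"method": "drive_tool", "body": {"rows": [[0,0,0,0,0,2,0],[0,0,0,0,0,2,0],[0,0,0,0,0,0,0]]}}

```text
clock: 24.68
tcp_pos: [0.4154, 0.0367, 0.0315]
ee_rot: [[0.051, -0.969, 0.243], [-0.999, -0.047, 0.02], [-0.008, -0.244, -0.97]]
contact_force: [-0.1, 0.7, -3.4]
grip_width: 0.0055
grip_force: 55.0
```

>>> {"method": "drive_tool", "body": {"rows": [[0,0,0,0,0,2,0],[0,0,0,0,0,0,0]]}}

```text
clock: 24.85
tcp_pos: [0.4161, 0.0367, 0.0302]
ee_rot: [[0.051, -0.969, 0.242], [-0.999, -0.047, 0.021], [-0.009, -0.243, -0.97]]
contact_force: [-0.4, 0.8, -3.4]
grip_width: 0.0057
grip_force: 55.0
```

Run:
```python
from h import *
print(np.round(sense()["joint_positions"],1))
S=[np.load("scene0.npy").reshape(-1,3),np.load("side0.npy").reshape(-1,3),np.load("w1.npy")[:240].reshape(-1,3),np.load("w6.npy")[:240].reshape(-1,3),np.load("w7.npy")[:240].reshape(-1,3)]
for B,n in zip(S,("scene","side","w1","w6","w7")):
  for y0,y1 in((-.36,-.31),(-.31,-.26),(-.26,-.2),(-.1,0),(0,.1),(.1,.15)):
    m=(B[:,1]>y0)&(B[:,1]<y1)&(B[:,0]>.52)&(B[:,0]<.75)&(B[:,2]<.5)
    r=[]
    for h in(.06,.085,.12):
        k=m&(B[:,2]>h);q=B[k]
        r.append((h,int(k.sum()),round(float(np.percentile(q[:,0],3)),3) if k.sum()>5 else None))
    print(n,y0,r)
```

```text
[ 28.6   7.2 -61.2  33.1 -10.3 -57.8]
scene -0.36 [(0.06, 32, 0.677), (0.085, 0, None), (0.12, 0, None)]
scene -0.31 [(0.06, 95, 0.524), (0.085, 5, None), (0.12, 0, None)]
scene -0.26 [(0.06, 9, 0.547), (0.085, 0, None), (0.12, 0, None)]
scene -0.1 [(0.06, 3488, 0.584), (0.085, 3232, 0.617), (0.12, 2807, 0.624)]
scene 0 [(0.06, 772, 0.581), (0.085, 371, 0.613), (0.12, 59, 0.673)]
scene 0.1 [(0.06, 0, None), (0.085, 0, None), (0.12, 0, None)]
side -0.36 [(0.06, 19, 0.575), (0.085, 0, None), (0.12, 0, None)]
side -0.31 [(0.06, 192, 0.53), (0.085, 33, 0.524), (0.12, 0, None)]
side -0.26 [(0.06, 14, 0.551), (0.085, 0, None), (0.12, 0, None)]
side -0.1 [(0.06, 3666, 0.582), (0.085, 3380, 0.609), (0.12, 2855, 0.626)]
side 0 [(0.06, 464, 0.578), (0.085, 280, 0.608), (0.12, 0, None)]
side 0.1 [(0.06, 0, None), (0.085, 0, None), (0.12, 0, None)]
w1 -0.36 [(0.06, 0, None), (0.085, 0, None), (0.12, 0, None)]
w1 -0.31 [(0.06, 163, 0.521), (0.085, 76, 0.521), (0.12, 0, None)]
w1 -0.26 [(0.06, 22, 0.548), (0.085, 0, None), (0.12, 0, None)]
w1 -0.1 [(0.06, 0, None), (0.085, 0, None), (0.12, 0, None
[... 163 characters left out ...]
), (0.12, 0, None)]
w6 -0.31 [(0.06, 553, 0.548), (0.085, 0, None), (0.12, 0, None)]
w6 -0.26 [(0.06, 117, 0.547), (0.085, 0, None), (0.12, 0, None)]
w6 -0.1 [(0.06, 0, None), (0.085, 0, None), (0.12, 0, None)]
w6 0 [(0.06, 0, None), (0.085, 0, None), (0.12, 0, None)]
w6 0.1 [(0.06, 0, None), (0.085, 0, None), (0.12, 0, None)]
w7 -0.36 [(0.06, 0, None), (0.085, 0, None), (0.12, 0, None)]
w7 -0.31 [(0.06, 1290, 0.549), (0.085, 0, None), (0.12, 0, None)]
w7 -0.26 [(0.06, 251, 0.549), (0.085, 0, None), (0.12, 0, None)]
w7 -0.1 [(0.06, 0, None), (0.085, 0, None), (0.12, 0, None)]
w7 0 [(0.06, 0, None), (0.085, 0, None), (0.12, 0, None)]
w7 0.1 [(0.06, 0, None), (0.085, 0, None), (0.12, 0, None)]
```

Joint 3 is at its limit for this lean. I retreat and use only a 5° lean; the wall will catch the plate.

>>> {"method": "drive_tool", "body": {"rows": [[0,0,0,0,0,-15,0],[0,0,0,0,0,-20,0],[-0.04,0,0,0,0,-15,0],[-0.05,0,0,0,0,0,0],[-0.06,0,0,0,0,0,0],[0,0,0,0,0,0,0],[0,0,0,0,0,0,0]]}}

```text
clock: 25.43
tcp_pos: [0.4048, 0.0358, 0.0788]
ee_rot: [[0.049, -0.994, 0.096], [-0.999, -0.048, 0.014], [-0.009, -0.097, -0.995]]
contact_force: [-1.1, -0.3, -3.8]
grip_width: 0.005
grip_force: 55.0
```

Run:
```python
from h import *
st();go([.4088,.036,.0186],Rt(272.7,5));print(np.round(sense()["joint_positions"]))
```

```text
mould x 60.6 y -319.2 z 78.8 [-1.1 -0.3 -3.8] t 25.4333 grip 0.004997759208903814 54.99835431575775
turn [-0.009  0.009  0.001] shift new axes [ 0.   1.2 60.3] old axes [ 0.6  1.8 60.3] tcp [0.4048 0.0358 0.0788] t 25.4333
[ 30.   5. -43.   3. -37. -30.]
```

>>> {"method": "drive_tool", "body": {"rows": [[-0.009,0.009,0,0,1,15,0],[0,0,0,0,0,15,0],[0,0,0,0,0,12,0],[0,0,0,0,0,8,0],[0,0,0,0,0,0,0],[0,0,0,0,0,0,0]]}}

```text
clock: 25.93
tcp_pos: [0.4059, 0.0351, 0.0283]
ee_rot: [[0.05, -0.995, 0.084], [-0.999, -0.05, 0.003], [0.002, -0.084, -0.996]]
contact_force: [0.0, -0.6, -3.5]
grip_width: 0.0055
grip_force: 55.0
```

>>> {"method": "drive_tool", "body": {"rows": [[0,0,0,0,0,3,0],[0,0,0,0,0,3,0],[0,0,0,0,0,0,0]]}}

```text
clock: 26.18
tcp_pos: [0.4077, 0.0359, 0.0229]
ee_rot: [[0.05, -0.995, 0.086], [-0.999, -0.05, 0.004], [0.0, -0.086, -0.996]]
contact_force: [0.3, -0.1, -2.9]
grip_width: 0.0058
grip_force: 55.0
```

>>> {"method": "drive_tool", "body": {"rows": [[0,0,0,0,0,2,0],[0,0,0,0,0,2,0],[0,0,0,0,0,0,0]]}}

```text
clock: 26.43
tcp_pos: [0.4081, 0.036, 0.0188]
ee_rot: [[0.05, -0.995, 0.086], [-0.999, -0.05, 0.004], [0.0, -0.086, -0.996]]
contact_force: [0.0, -1.1, -2.8]
grip_width: 0.0057
grip_force: 55.0
```

>>> {"method": "drive_tool", "body": {"rows": [[0,0,0,0,0,1.5,0],[0,0,0,0,0,0,0]]}}

```text
clock: 26.6
tcp_pos: [0.4087, 0.0361, 0.0176]
ee_rot: [[0.05, -0.995, 0.086], [-0.999, -0.05, 0.004], [0.0, -0.086, -0.996]]
contact_force: [0.8, 0.1, -1.2]
grip_width: 0.0054
grip_force: 55.0
```

>>> {"method": "drive_tool", "body": {"rows": [[0,0,0,0,0,0,0.2],[0,0,0,0,0,0,0.2],[0,0,0,0,0,0,0.2],[0,0,0,0,0,0,0.2],[0,0,0,0,0,0,0.2]]}}

```text
clock: 27.02
tcp_pos: [0.4087, 0.0362, 0.0177]
ee_rot: [[0.05, -0.995, 0.087], [-0.999, -0.05, 0.005], [-0.0, -0.087, -0.996]]
contact_force: [-0.1, 0.1, -0.8]
grip_width: 0.0169
grip_force: 0.1
```

>>> {"method": "drive_tool", "body": {"rows": [[0,0,0,0,0,-10,0.2],[0,0,0,0,0,-15,0.2],[0,0,0,0,0,-25,0.2],[0,0,0,0,0,-30,0.2],[-0.087,0,0,0,0,-20,0.3],[0,0,0,0,0,0,0.3]]}}

```text
clock: 27.52
tcp_pos: [0.4053, 0.0379, 0.1224]
ee_rot: [[0.052, -0.999, 0.008], [-0.999, -0.052, 0.004], [-0.004, -0.008, -1.0]]
contact_force: [1.9, -0.3, -0.0]
grip_width: 0.023
grip_force: 0.0
```

```bash
cat >> h.py <<'E'
def tray(name="scene"):
    p,d=get_image(name);A=world(name,d);z=A[...,2];k=(A[...,0]>.36)&(A[...,0]<.54)&(A[...,1]>-.1)&(A[...,1]<.17)&(z>.047)&(z<.09)
    q=A[k];print(name,"above rim:",k.sum());
    if k.sum()>5:print(np.round(np.percentile(q,[2,50,98],0),3).tolist())
E
python3 - <<'E'
from h import *
st();go([.4345,-.282,.12],Rt(273.56));tray();tray("side");tray("wrist")
E
```

```text
mould x 59.9 y -321.2 z 122.4 [ 1.9 -0.3 -0. ] t 27.5167 grip 0.022977186444648228 0.0
turn [-0.008  0.004 -0.01 ] shift new axes [321.1  -9.3   2.4] old axes [321.  -12.6   1.3] tcp [0.4053 0.0379 0.1224] t 27.5167
scene above rim: 50
[[0.403, 0.018, 0.048], [0.405, 0.043, 0.063], [0.411, 0.058, 0.073]]
side above rim: 9
[[0.409, -0.047, 0.047], [0.414, -0.03, 0.048], [0.417, -0.016, 0.053]]
wrist above rim: 510
[[0.404, 0.014, 0.054], [0.408, 0.033, 0.069], [0.412, 0.057, 0.07]]
```

Plate 4 stands in the tray (tab at x≈0.407, top z≈0.071). Next is plate 3.

Run:
```python
from h import *
go([.4675,-.280,.12],Rt(273.56))
```

```text
turn [ 0.001 -0.    -0.013] shift new axes [319.  -48.5  -3.4] old axes [318.4 -52.6  -3.4] tcp [0.3993 0.0354 0.1166] t 27.6667
```

>>> {"method": "drive_tool", "body": {"rows": [[0,0,-0.013,0,0,0,0.3],[0,0,0,38,-6,0,0.3],[0,0,0,40,-6,0,0.3],[0,0,0,40,-6,0,0.3],[0,0,0,40,-6,0,0.3],[0,0,0,40,-6,0,0.3],[0,0,0,40,-6,0,0.3],[0,0,0,40,-6,0,0.3]]}}

```text
clock: 28.33
tcp_pos: [0.4578, -0.2409, 0.1156]
ee_rot: [[0.064, -0.998, -0.004], [-0.998, -0.064, 0.0], [-0.001, 0.004, -1.0]]
contact_force: [-0.3, 1.1, 0.9]
grip_width: 0.0265
grip_force: 0.0
```

>>> {"method": "drive_tool", "body": {"rows": [[0,0,0,41,-6,0,0.3],[0,0,0,0,0,0,0.3],[0,0,0,0,0,0,0.3],[0,0,0,0,0,0,0.3]]}}

```text
clock: 28.67
tcp_pos: [0.4662, -0.2793, 0.1155]
ee_rot: [[0.062, -0.998, -0.004], [-0.998, -0.062, 0.001], [-0.001, 0.004, -1.0]]
contact_force: [-1.0, -0.1, 0.3]
grip_width: 0.0261
grip_force: 0.0
```

Run:
```python
from h import *
st();go([.4675,-.280,.021],Rt(273.56))
```

```text
mould x 18.7 y -0.9 z 115.5 [-1.  -0.1  0.3] t 28.6667 grip 0.02611571977597288 0.0
turn [0.004 0.001 0.   ] shift new axes [ 0.8 -1.2 94.5] old axes [ 0.9 -1.6 94.5] tcp [ 0.4662 -0.2793  0.1155] t 28.6667
```

>>> {"method": "drive_tool", "body": {"rows": [[0.004,0,0,0,-1,30,0.3],[0,0,0,0,0,25,0.3],[0,0,0,0,0,18,0.3],[0,0,0,0,0,12,0.3],[0,0,0,0,0,9,0.3],[0,0,0,0,0,0,0.3]]}}

```text
clock: 29.17
tcp_pos: [0.4673, -0.2778, 0.0213]
ee_rot: [[0.065, -0.998, -0.001], [-0.998, -0.065, 0.002], [-0.002, 0.001, -1.0]]
contact_force: [-0.3, -0.5, 0.5]
grip_width: 0.0259
grip_force: 0.0
```

>>> {"method": "drive_tool", "body": {"rows": [[0,0,0,0,0,0,0],[0,0,0,0,0,0,0],[0,0,0,0,0,0,0],[0,0,0,0,0,0,0],[0,0,0,0,0,0,0],[0,0,0,0,0,0,0]], "force": 55}}

```text
clock: 29.67
tcp_pos: [0.4693, -0.2798, 0.024]
ee_rot: [[0.063, -0.998, 0.004], [-0.998, -0.063, -0.0], [0.001, -0.004, -1.0]]
contact_force: [-1.0, 2.0, 4.7]
grip_width: 0.0059
grip_force: 55.0
```

>>> {"method": "drive_tool", "body": {"rows": [[0,0,0,0,0,-5,0],[0,0,0,0,0,-10,0],[0,0,0,0,0,-12,0],[0,0,0,0,0,-14,0],[0,0,0,0,0,-16,0],[0,0,0,0,0,-20,0],[0,0,0,0,0,-23,0],[0,0,0,0,0,0,0]]}}

```text
clock: 30.33
tcp_pos: [0.4715, -0.281, 0.1281]
ee_rot: [[0.064, -0.998, 0.012], [-0.998, -0.064, -0.004], [0.004, -0.011, -1.0]]
contact_force: [1.7, 0.1, -1.3]
grip_width: 0.0059
grip_force: 55.0
```

Run:
```python
from h import *
st();go([.431,.036,.115],Rt(272.7));tray();tray("side")
```

```text
mould x 13.6 y 1.2 z 128.1 [ 1.7  0.1 -1.3] t 30.3333 grip 0.005892687351606456 54.99795913696289
turn [-0.012 -0.004  0.017] shift new axes [-318.6   25.5   13.1] old axes [-319.    20.3   11.5] tcp [ 0.4715 -0.281   0.1281] t 30.3333
scene above rim: 53
[[0.404, -0.018, 0.047], [0.407, 0.039, 0.062], [0.411, 0.061, 0.072]]
side above rim: 98
[[0.407, -0.047, 0.047], [0.411, 0.023, 0.059], [0.417, 0.043, 0.075]]
```

>>> {"method": "drive_tool", "body": {"rows": [[0,0,0.017,-20,0,0,0],[0,0,0,-38,4,0,0],[0,0,0,-40,4,0,0],[0,0,0,-40,4,0,0],[0,0,0,-40,4,0,0],[0,0,0,-40,4,0,0],[0,0,0,-40,4,0,0],[0,0,0,-35,2,0,0]]}}

```text
clock: 31.1
tcp_pos: [0.4263, 0.0133, 0.1215]
ee_rot: [[0.046, -0.999, -0.0], [-0.999, -0.046, -0.001], [0.001, 0.001, -1.0]]
contact_force: [1.3, 0.2, -2.5]
grip_width: 0.0058
grip_force: 55.0
```

>>> {"method": "drive_tool", "body": {"rows": [[0.04,0,0,-25,0,10,0],[0.05,0,0,0,0,0,0],[0,0,0,0,0,0,0],[0,0,0,0,0,0,0],[0,0,0,0,0,0,0]]}}

```text
clock: 31.52
tcp_pos: [0.4277, 0.0364, 0.1127]
ee_rot: [[0.045, -0.995, 0.091], [-0.999, -0.045, 0.004], [0.001, -0.092, -0.996]]
contact_force: [0.9, -0.9, -2.9]
grip_width: 0.0055
grip_force: 55.0
```

Run:
```python
from h import *
st();go([.4286,.036,.021],Rt(272.7,5));tray()
```

```text
mould x 37.6 y -318.3 z 112.7 [ 0.9 -0.9 -2.9] t 31.5167 grip 0.005457443277801361 54.99495506286621
turn [-0.004 -0.001 -0.002] shift new axes [ 0.4  7.1 91.4] old axes [ 0.3  7.5 91.4] tcp [0.4277 0.0364 0.1127] t 31.5167
scene above rim: 55
[[0.404, 0.017, 0.047], [0.406, 0.038, 0.062], [0.412, 0.059, 0.071]]
```

>>> {"method": "drive_tool", "body": {"rows": [[0,0,0,0,-3,20,0],[0,0,0,0,0,25,0],[0,0,0,0,0,20,0],[0,0,0,0,0,12,0],[0,0,0,0,0,8,0],[0,0,0,0,0,0,0],[0,0,0,0,0,0,0]]}}

```text
clock: 32.15
tcp_pos: [0.4393, 0.0369, 0.0287]
ee_rot: [[0.045, -0.995, 0.093], [-0.999, -0.045, 0.004], [0.0, -0.093, -0.996]]
contact_force: [0.6, 0.4, -3.8]
grip_width: 0.0055
grip_force: 55.0
```

>>> {"method": "drive_tool", "body": {"rows": [[0,0,0,0,0,3,0],[0,0,0,0,0,2,0],[0,0,0,0,0,0,0]]}}

```text
clock: 32.4
tcp_pos: [0.4394, 0.0374, 0.024]
ee_rot: [[0.046, -0.995, 0.094], [-0.999, -0.046, 0.005], [-0.0, -0.094, -0.996]]
contact_force: [-0.2, 0.3, -2.3]
grip_width: 0.0055
grip_force: 55.0
```

>>> {"method": "drive_tool", "body": {"rows": [[0,0,0,0,0,2,0],[0,0,0,0,0,0,0]]}}

```text
clock: 32.57
tcp_pos: [0.4393, 0.0374, 0.0218]
ee_rot: [[0.046, -0.995, 0.093], [-0.999, -0.046, 0.004], [-0.0, -0.093, -0.996]]
contact_force: [-0.1, -0.1, -3.1]
grip_width: 0.0058
grip_force: 55.0
```

>>> {"method": "drive_tool", "body": {"rows": [[0,0,0,0,0,2,0],[0,0,0,0,0,0,0]]}}

```text
clock: 32.73
tcp_pos: [0.4394, 0.0373, 0.0196]
ee_rot: [[0.046, -0.995, 0.093], [-0.999, -0.046, 0.004], [0.0, -0.093, -0.996]]
contact_force: [-0.2, -0.5, -2.9]
grip_width: 0.0053
grip_force: 55.0
```

>>> {"method": "drive_tool", "body": {"rows": [[0,0,0,0,0,0,0.2],[0,0,0,0,0,0,0.2],[0,0,0,0,0,0,0.2],[0,0,0,0,0,0,0.2],[0,0,0,0,0,0,0.2]]}}

```text
clock: 33.15
tcp_pos: [0.4399, 0.0375, 0.02]
ee_rot: [[0.046, -0.995, 0.094], [-0.999, -0.046, 0.005], [-0.0, -0.094, -0.996]]
contact_force: [-0.2, 0.3, 0.6]
grip_width: 0.017
grip_force: 0.0
```

>>> {"method": "drive_tool", "body": {"rows": [[0,0,0,0,0,-10,0.2],[0,0,0,0,0,-15,0.2],[0,0,0,0,0,-25,0.2],[0,0,0,0,0,-30,0.2],[-0.09,0,0,0,0,-20,0.3],[0,0,0,0,0,0,0.3],[0,0,0,0,0,0,0.3],[0,0,0,0,0,0,0.3]]}}

```text
clock: 33.82
tcp_pos: [0.4294, 0.0366, 0.1185]
ee_rot: [[0.045, -0.999, 0.002], [-0.999, -0.045, -0.0], [0.0, -0.002, -1.0]]
contact_force: [-0.5, 0.2, -1.3]
grip_width: 0.0255
grip_force: 0.0
```

Run:
```python
from h import *
st();go([.5025,-.278,.12],Rt(273.56));tray();tray("side");tray("wrist")
```

```text
mould x 35.9 y -318.4 z 118.5 [-0.5  0.2 -1.3] t 33.8167 grip 0.02550773089145604 0.0
turn [-0.002 -0.    -0.017] shift new axes [318.5 -53.4  -1.5] old axes [317.6 -58.8  -1.3] tcp [0.4294 0.0366 0.1185] t 33.8167
scene above rim: 105
[[0.404, 0.018, 0.048], [0.433, 0.039, 0.062], [0.44, 0.06, 0.071]]
side above rim: 254
[[0.405, -0.041, 0.047], [0.414, 0.034, 0.058], [0.447, 0.109, 0.074]]
wrist above rim: 1078
[[0.406, 0.015, 0.05], [0.436, 0.034, 0.07], [0.443, 0.058, 0.072]]
```

Plates 3 and 4 both stand in the tray. Next is plate 2.

>>> {"method": "drive_tool", "body": {"rows": [[0,0,-0.017,20,0,0,0.3],[0,0,0,39,-7,0,0.3],[0,0,0,39,-7,0,0.3],[0,0,0,39,-7,0,0.3],[0,0,0,39,-7,0,0.3],[0,0,0,39,-7,0,0.3],[0,0,0,39,-7,0,0.3],[0,0,0,39,-7,0,0.3]]}}

```text
clock: 34.63
tcp_pos: [0.4964, -0.2542, 0.1183]
ee_rot: [[0.063, -0.998, 0.001], [-0.998, -0.063, 0.0], [-0.0, -0.001, -1.0]]
contact_force: [0.0, 0.4, 0.2]
grip_width: 0.026
grip_force: 0.0
```

>>> {"method": "drive_tool", "body": {"rows": [[0,0,0,25,-4.5,0,0.3],[0,0,0,0,0,0,0.3],[0,0,0,0,0,0,0.3],[0,0,0,0,0,0,0.3]]}}

```text
clock: 34.97
tcp_pos: [0.5022, -0.2765, 0.1184]
ee_rot: [[0.063, -0.998, 0.001], [-0.998, -0.063, 0.001], [-0.001, -0.001, -1.0]]
contact_force: [-0.2, -0.4, 1.2]
grip_width: 0.0261
grip_force: 0.0
```

Run:
```python
from h import *
st();go([.503,-.278,.021],Rt(273.56))
```

```text
mould x -17.3 y -1.4 z 118.4 [-0.2 -0.4  1.2] t 34.9667 grip 0.02614406115102591 0.0
turn [-0.001  0.001  0.001] shift new axes [ 1.5 -0.7 97.4] old axes [ 1.6 -0.6 97.4] tcp [ 0.5022 -0.2765  0.1184] t 34.9667
```

>>> {"method": "drive_tool", "body": {"rows": [[0,0,0,1,-1,30,0.3],[0,0,0,0,0,27,0.3],[0,0,0,0,0,19,0.3],[0,0,0,0,0,12,0.3],[0,0,0,0,0,9,0.3],[0,0,0,0,0,0,0.3]]}}

```text
clock: 35.47
tcp_pos: [0.5031, -0.2764, 0.0207]
ee_rot: [[0.064, -0.998, -0.001], [-0.998, -0.064, 0.001], [-0.001, 0.001, -1.0]]
contact_force: [-0.1, -0.2, 0.5]
grip_width: 0.0262
grip_force: 0.0
```

>>> {"method": "drive_tool", "body": {"rows": [[0,0,0,0,0,0,0],[0,0,0,0,0,0,0],[0,0,0,0,0,0,0],[0,0,0,0,0,0,0],[0,0,0,0,0,0,0],[0,0,0,0,0,0,0]], "force": 55}}

```text
clock: 35.97
tcp_pos: [0.5051, -0.2782, 0.0235]
ee_rot: [[0.063, -0.998, 0.005], [-0.998, -0.063, -0.0], [0.001, -0.005, -1.0]]
contact_force: [-0.5, 1.0, 4.3]
grip_width: 0.0053
grip_force: 55.0
```

>>> {"method": "drive_tool", "body": {"rows": [[0,0,0,0,0,-5,0],[0,0,0,0,0,-10,0],[0,0,0,0,0,-12,0],[0,0,0,0,0,-14,0],[0,0,0,0,0,-16,0],[0,0,0,0,0,-20,0],[0,0,0,0,0,-23,0],[0,0,0,0,0,0,0]]}}

```text
clock: 36.63
tcp_pos: [0.5069, -0.2794, 0.1276]
ee_rot: [[0.064, -0.998, 0.011], [-0.998, -0.064, -0.004], [0.004, -0.011, -1.0]]
contact_force: [0.8, 0.3, -1.5]
grip_width: 0.0056
grip_force: 55.0
```

Run:
```python
from h import *
st();go([.4676,.037,.12],Rt(272.7));tray();tray("side")
```

```text
mould x -21.8 y 1.7 z 127.6 [ 0.8  0.3 -1.5] t 36.6333 grip 0.005567960429220742 54.999080300331116
turn [-0.011 -0.004  0.017] shift new axes [-317.9   24.3    7.6] old axes [-318.3   19.1    6. ] tcp [ 0.5069 -0.2794  0.1276] t 36.6333
scene above rim: 112
[[0.404, 0.014, 0.047], [0.433, 0.041, 0.061], [0.441, 0.061, 0.071]]
side above rim: 170
[[0.407, -0.043, 0.047], [0.415, 0.025, 0.059], [0.447, 0.043, 0.075]]
```

>>> {"method": "drive_tool", "body": {"rows": [[0,0,0.017,-20,0,0,0],[0,0,0,-38,4,0,0],[0,0,0,-40,4,0,0],[0,0,0,-40,4,0,0],[0,0,0,-40,4,0,0],[0,0,0,-40,4,0,0],[0,0,0,-40,4,0,0],[0,0,0,-35,2,0,0]]}}

```text
clock: 37.4
tcp_pos: [0.4619, 0.0149, 0.1207]
ee_rot: [[0.046, -0.999, -0.001], [-0.999, -0.046, -0.001], [0.001, 0.001, -1.0]]
contact_force: [1.3, -0.2, -1.8]
grip_width: 0.006
grip_force: 55.0
```

>>> {"method": "drive_tool", "body": {"rows": [[0.04,0,0,-25,0,8,0],[0.05,0,0,0,0,0,0],[0,0,0,0,0,0,0],[0,0,0,0,0,0,0],[0,0,0,0,0,0,0]]}}

```text
clock: 37.82
tcp_pos: [0.4633, 0.0379, 0.114]
ee_rot: [[0.045, -0.995, 0.091], [-0.999, -0.045, 0.004], [0.001, -0.091, -0.996]]
contact_force: [0.2, -0.8, -3.0]
grip_width: 0.0059
grip_force: 55.0
```

Run:
```python
from h import *
st();go([.4676,.037,.021],Rt(272.7,5))
```

```text
mould x 2.0 y -317.6 z 114.0 [ 0.2 -0.8 -3. ] t 37.8167 grip 0.005939997590581802 54.99810039997101
turn [-0.004 -0.001 -0.002] shift new axes [ 1.1  3.8 93. ] old axes [ 1.   4.2 93. ] tcp [0.4633 0.0379 0.114 ] t 37.8167
```

>>> {"method": "drive_tool", "body": {"rows": [[0,0,0,0,3,20,0],[0,0,0,0,0,25,0],[0,0,0,0,0,20,0],[0,0,0,0,0,12,0],[0,0,0,0,0,9,0],[0,0,0,0,0,4,0],[0,0,0,0,0,0,0],[0,0,0,0,0,0,0]]}}

```text
clock: 38.48
tcp_pos: [0.4695, 0.0383, 0.0246]
ee_rot: [[0.045, -0.995, 0.093], [-0.999, -0.045, 0.004], [0.0, -0.093, -0.996]]
contact_force: [-1.0, -0.2, -2.9]
grip_width: 0.0056
grip_force: 55.0
```

>>> {"method": "drive_tool", "body": {"rows": [[0,0,0,0,0,2,0],[0,0,0,0,0,2,0],[0,0,0,0,0,0,0]]}}

```text
clock: 38.73
tcp_pos: [0.4693, 0.0386, 0.0207]
ee_rot: [[0.046, -0.995, 0.093], [-0.999, -0.046, 0.004], [-0.0, -0.093, -0.996]]
contact_force: [-1.3, -0.5, -2.6]
grip_width: 0.0056
grip_force: 55.0
```

>>> {"method": "drive_tool", "body": {"rows": [[0,0,0,0,0,0,0.2],[0,0,0,0,0,0,0.2],[0,0,0,0,0,0,0.2],[0,0,0,0,0,0,0.2],[0,0,0,0,0,0,0.2]]}}

```text
clock: 39.15
tcp_pos: [0.4696, 0.0389, 0.0209]
ee_rot: [[0.046, -0.994, 0.094], [-0.999, -0.046, 0.005], [-0.0, -0.094, -0.996]]
contact_force: [-0.3, -0.2, 0.3]
grip_width: 0.0167
grip_force: 0.1
```

>>> {"method": "drive_tool", "body": {"rows": [[0,0,0,0,0,-10,0.2],[0,0,0,0,0,-15,0.2],[0,0,0,0,0,-25,0.2],[0,0,0,0,0,-30,0.2],[-0.09,0,0,0,0,-20,0.3],[0,0,0,0,0,0,0.3],[0,0,0,0,0,0,0.3],[0,0,0,0,0,0,0.3]]}}

```text
clock: 39.82
tcp_pos: [0.4591, 0.038, 0.1193]
ee_rot: [[0.045, -0.999, 0.002], [-0.999, -0.045, -0.0], [0.0, -0.002, -1.0]]
contact_force: [-1.0, -0.0, 0.0]
grip_width: 0.0256
grip_force: 0.0
```

Run:
```python
from h import *
st();go([.552,-.275,.12],Rt(273.56));tray();tray("side");tray("wrist")
```

```text
mould x 6.2 y -318.0 z 119.3 [-1. -0.  0.] t 39.8167 grip 0.02562371310041921 0.0
turn [-0.002 -0.    -0.017] shift new axes [318.2 -73.3  -0.7] old axes [316.9 -78.6  -0.5] tcp [0.4591 0.038  0.1193] t 39.8167
scene above rim: 166
[[0.404, 0.013, 0.047], [0.437, 0.041, 0.062], [0.471, 0.062, 0.071]]
side above rim: 419
[[0.406, -0.04, 0.047], [0.441, 0.037, 0.057], [0.474, 0.116, 0.075]]
wrist above rim: 1770
[[0.407, 0.015, 0.048], [0.439, 0.035, 0.07], [0.473, 0.059, 0.072]]
```

>>> {"method": "drive_tool", "body": {"rows": [[0,0,-0.017,20,0,0,0.3],[0,0,0,40,0,0,0.3],[0,0,0,40,0,0,0.3],[0,0,0,40,0,0,0.3],[0,0,0,39,-10,0,0.3],[0,0,0,39,-10,0,0.3],[0,0,0,38,-16,0,0.3],[0,0,0,38,-16,0,0.3]]}}

```text
clock: 40.63
tcp_pos: [0.5292, -0.2538, 0.1193]
ee_rot: [[0.063, -0.998, 0.001], [-0.998, -0.063, 0.0], [-0.0, -0.001, -1.0]]
contact_force: [-0.1, 1.5, 0.3]
grip_width: 0.0262
grip_force: 0.0
```

>>> {"method": "drive_tool", "body": {"rows": [[0,0,0,24,-21,0,0.3],[0,0,0,0,0,0,0.3],[0,0,0,0,0,0,0.3],[0,0,0,0,0,0,0.3]]}}

```text
clock: 40.97
tcp_pos: [0.5512, -0.274, 0.1189]
ee_rot: [[0.063, -0.998, 0.0], [-0.998, -0.063, 0.001], [-0.001, -0.0, -1.0]]
contact_force: [-0.5, 0.3, 0.4]
grip_width: 0.0261
grip_force: 0.0
```

Run:
```python
from h import *
st();go([.552,-.275,.021],Rt(273.56))
```

```text
mould x -66.3 y -0.9 z 118.9 [-0.5  0.3  0.4] t 40.9667 grip 0.026098731671131456 0.0
turn [-0.     0.001  0.001] shift new axes [ 1.  -0.8 97.9] old axes [ 1.1 -0.7 97.9] tcp [ 0.5512 -0.274   0.1189] t 40.9667
```

>>> {"method": "drive_tool", "body": {"rows": [[0,0,0,1,-1,30,0.3],[0,0,0,0,0,27,0.3],[0,0,0,0,0,19,0.3],[0,0,0,0,0,10,0.3],[0,0,0,0,0,0,0.3]]}}

```text
clock: 41.38
tcp_pos: [0.5514, -0.2738, 0.0321]
ee_rot: [[0.064, -0.998, -0.002], [-0.998, -0.064, 0.002], [-0.002, 0.002, -1.0]]
contact_force: [-0.2, 0.4, -0.7]
grip_width: 0.026
grip_force: 0.0
```

>>> {"method": "drive_tool", "body": {"rows": [[0,0,0,0,0,5,0.3],[0,0,0,0,0,5,0.3],[0,0,0,0,0,0,0.3]]}}

```text
clock: 41.63
tcp_pos: [0.5539, -0.2752, 0.0247]
ee_rot: [[0.063, -0.998, 0.004], [-0.998, -0.063, 0.0], [0.0, -0.004, -1.0]]
contact_force: [-0.1, -1.5, -0.3]
grip_width: 0.0262
grip_force: 0.0
```

>>> {"method": "drive_tool", "body": {"rows": [[0,0,0,0,0,0,0],[0,0,0,0,0,0,0],[0,0,0,0,0,0,0],[0,0,0,0,0,0,0],[0,0,0,0,0,0,0],[0,0,0,0,0,0,0]], "force": 55}}

```text
clock: 42.13
tcp_pos: [0.554, -0.2756, 0.0248]
ee_rot: [[0.063, -0.998, 0.004], [-0.998, -0.063, -0.0], [0.001, -0.004, -1.0]]
contact_force: [0.2, 0.2, 0.9]
grip_width: 0.0057
grip_force: 55.0
```

>>> {"method": "drive_tool", "body": {"rows": [[0,0,0,0,0,-5,0],[0,0,0,0,0,-10,0],[0,0,0,0,0,-12,0],[0,0,0,0,0,-14,0],[0,0,0,0,0,-16,0],[0,0,0,0,0,-20,0],[0,0,0,0,0,-23,0],[0,0,0,0,0,0,0]]}}

```text
clock: 42.8
tcp_pos: [0.5562, -0.2767, 0.1299]
ee_rot: [[0.064, -0.998, 0.012], [-0.998, -0.064, -0.004], [0.004, -0.011, -1.0]]
contact_force: [1.7, -1.0, -1.8]
grip_width: 0.0054
grip_force: 55.0
```

Run:
```python
from h import *
st();go([.495,.038,.12],Rt(272.7));tray();tray("side")
```

```text
mould x -71.2 y 2.2 z 129.9 [ 1.7 -1.  -1.8] t 42.8 grip 0.005389868259365924 54.998947978019714
turn [-0.012 -0.004  0.017] shift new axes [-317.3   46.3    9.9] old axes [-318.    41.1    8.1] tcp [ 0.5562 -0.2767  0.1299] t 42.8
scene above rim: 172
[[0.404, 0.015, 0.048], [0.438, 0.042, 0.062], [0.472, 0.064, 0.072]]
side above rim: 227
[[0.408, -0.042, 0.047], [0.44, 0.025, 0.06], [0.475, 0.043, 0.075]]
```

>>> {"method": "drive_tool", "body": {"rows": [[0,0,0.017,-15,15,0,0],[0,0,0,-35,15,0,0],[0,0,0,-38,12,0,0],[0,0,0,-40,4,0,0],[0,0,0,-40,0,0,0],[0,0,0,-40,0,0,0],[0,0,0,-40,0,0,0],[0,0,0,-40,0,0,0]]}}

```text
clock: 43.57
tcp_pos: [0.4918, 0.0112, 0.1226]
ee_rot: [[0.045, -0.999, -0.001], [-0.999, -0.045, -0.001], [0.001, 0.001, -1.0]]
contact_force: [1.0, -0.1, -2.9]
grip_width: 0.0056
grip_force: 55.0
```

>>> {"method": "drive_tool", "body": {"rows": [[0.04,0,0,-30,0,8,0],[0.05,0,0,0,0,0,0],[0,0,0,0,0,0,0],[0,0,0,0,0,0,0],[0,0,0,0,0,0,0]]}}

```text
clock: 43.98
tcp_pos: [0.4925, 0.0392, 0.1158]
ee_rot: [[0.045, -0.995, 0.091], [-0.999, -0.045, 0.004], [0.001, -0.091, -0.996]]
contact_force: [0.3, -0.2, -3.3]
grip_width: 0.0056
grip_force: 55.0
```

Run:
```python
from h import *
st();go([.4946,.038,.021],Rt(272.7,5))
```

```text
mould x -27.2 y -317.1 z 115.8 [ 0.3 -0.2 -3.3] t 43.9833 grip 0.005604660215340844 54.998613595962524
turn [-0.004 -0.001 -0.002] shift new axes [ 1.3  6.2 94.6] old axes [ 1.2  6.6 94.6] tcp [0.4925 0.0392 0.1158] t 43.9833
```

>>> {"method": "drive_tool", "body": {"rows": [[0,0,0,0,6,20,0],[0,0,0,0,0,25,0],[0,0,0,0,0,20,0],[0,0,0,0,0,12,0],[0,0,0,0,0,9,0],[0,0,0,0,0,4,0],[0,0,0,0,0,0,0],[0,0,0,0,0,0,0]]}}

```text
clock: 44.65
tcp_pos: [0.4958, 0.0397, 0.0264]
ee_rot: [[0.045, -0.995, 0.094], [-0.999, -0.045, 0.004], [-0.0, -0.094, -0.996]]
contact_force: [0.6, -0.5, -2.4]
grip_width: 0.0053
grip_force: 55.0
```

>>> {"method": "drive_tool", "body": {"rows": [[0,0,0,0,0,2,0],[0,0,0,0,0,2,0],[0,0,0,0,0,0,0]]}}

```text
clock: 44.9
tcp_pos: [0.4955, 0.04, 0.0223]
ee_rot: [[0.046, -0.995, 0.094], [-0.999, -0.046, 0.005], [-0.0, -0.094, -0.996]]
contact_force: [-0.0, 1.1, -3.1]
grip_width: 0.0055
grip_force: 55.0
```

>>> {"method": "drive_tool", "body": {"rows": [[0,0,0,0,0,0,0.2],[0,0,0,0,0,0,0.2],[0,0,0,0,0,0,0.2],[0,0,0,0,0,0,0.2],[0,0,0,0,0,0,0.2]]}}

```text
clock: 45.32
tcp_pos: [0.4958, 0.0401, 0.0224]
ee_rot: [[0.046, -0.994, 0.094], [-0.999, -0.046, 0.005], [-0.0, -0.094, -0.996]]
contact_force: [-1.0, -0.2, -0.2]
grip_width: 0.0172
grip_force: 0.0
```

>>> {"method": "drive_tool", "body": {"rows": [[0,0,0,0,0,-10,0.2],[0,0,0,0,0,-15,0.2],[0,0,0,0,0,-25,0.2],[0,0,0,0,0,-30,0.2],[-0.09,0,0,0,0,-25,0.75],[0,0,0,0,0,0,0.75],[0,0,0,0,0,0,0.75],[0,0,0,0,0,0,0.75]]}}

```text
clock: 45.98
tcp_pos: [0.4851, 0.0393, 0.1255]
ee_rot: [[0.045, -0.999, 0.004], [-0.999, -0.045, 0.0], [0.0, -0.004, -1.0]]
contact_force: [-0.2, -0.4, -0.7]
grip_width: 0.036
grip_force: 0.0
```

Run:
```python
from h import *
st();go([.4426,-.2816,.14],Rt(273.56));tray();tray("side");tray("wrist")
```

```text
mould x -19.8 y -317.6 z 125.5 [-0.2 -0.4 -0.7] t 45.9833 grip 0.03601079179379929 0.0
turn [-0.004 -0.    -0.017] shift new axes [317.6  62.3 -14.5] old axes [318.6  56.9 -14.7] tcp [0.4851 0.0393 0.1255] t 45.9833
scene above rim: 215
[[0.404, 0.014, 0.048], [0.442, 0.042, 0.061], [0.496, 0.064, 0.071]]
side above rim: 541
[[0.406, -0.041, 0.047], [0.446, 0.038, 0.059], [0.501, 0.116, 0.076]]
wrist above rim: 2485
[[0.407, 0.015, 0.049], [0.442, 0.036, 0.07], [0.5, 0.06, 0.072]]
```

All four plates stand in the tray. Now prism 2.

>>> {"method": "drive_tool", "body": {"rows": [[0,0,-0.017,20,0,-10,0.75],[0,0,0,38,9,0,0.75],[0,0,0,39,9,0,0.75],[0,0,0,39,9,0,0.75],[0,0,0,39,9,0,0.75],[0,0,0,39,9,0,0.75],[0,0,0,39,9,0,0.75],[0,0,0,39,8,0,0.75]]}}

```text
clock: 46.8
tcp_pos: [0.4402, -0.2574, 0.1351]
ee_rot: [[0.063, -0.998, 0.003], [-0.998, -0.063, 0.0], [-0.0, -0.003, -1.0]]
contact_force: [0.5, -0.4, -0.8]
grip_width: 0.0651
grip_force: 0.0
```

>>> {"method": "drive_tool", "body": {"rows": [[0,0,0,26,0,0,0.75],[0,0,0,0,0,0,0.75],[0,0,0,0,0,0,0.75],[0,0,0,0,0,0,0.75]]}}

```text
clock: 47.13
tcp_pos: [0.4426, -0.2814, 0.135]
ee_rot: [[0.063, -0.998, 0.002], [-0.998, -0.063, 0.001], [-0.001, -0.003, -1.0]]
contact_force: [-0.6, 0.6, 0.9]
grip_width: 0.0653
grip_force: 0.0
```

Run:
```python
from h import *
st();go([.4426,-.2816,.0],Rt(273.56))
p,d=get_image("wrist");A=world("wrist",d);B=A-[.485,-.279,0];x=B[...,0]*-.998-B[...,1]*.062;y=B[...,0]*.062-B[...,1]*.998;z=A[...,2]
for c in(-42.5,42.5):
    k=(abs(x*1e3-c)<34)&(abs(y)<.078)&(z>.041)&(z<.055);print(c,k.sum(),np.round(np.percentile(np.c_[x[k],y[k],z[k]],[1,50,99],0)*1e3,1).tolist())
```

```text
mould x 42.5 y -0.2 z 135.0 [-0.6  0.6  0.9] t 47.1333 grip 0.065326448121247 0.0
turn [-0.003  0.001  0.   ] shift new axes [  0.2   0.  135. ] old axes [  0.2   0.4 135. ] tcp [ 0.4426 -0.2814  0.135 ] t 47.1333
-42.5 7168 [[-63.4, -70.4, 43.3], [-44.5, 15.8, 47.8], [-24.0, 76.9, 49.4]]
42.5 7631 [[21.3, -76.0, 46.1], [40.6, 9.4, 47.7], [60.4, 77.1, 49.3]]
```

>>> {"method": "drive_tool", "body": {"rows": [[0,0,0,0,0,30,0.75],[0,0,0,0,0,30,0.75],[0,0,0,0,0,25,0.75],[0,0,0,0,0,15,0.75],[0,0,0,0,0,8,0.75],[0,0,0,0,0,0,0.75]]}}

```text
clock: 47.68
tcp_pos: [0.4429, -0.2804, 0.0264]
ee_rot: [[0.065, -0.998, 0.001], [-0.998, -0.065, 0.001], [-0.001, -0.001, -1.0]]
contact_force: [0.3, -0.4, 0.8]
grip_width: 0.065
grip_force: 0.0
```

>>> {"method": "drive_tool", "body": {"rows": [[0,0,0,0,0,4,0.75],[0,0,0,0,0,4,0.75],[0,0,0,0,0,4,0.75],[0,0,0,0,0,0,0.75]]}}

```text
clock: 48.02
tcp_pos: [0.444, -0.2817, 0.016]
ee_rot: [[0.063, -0.998, 0.005], [-0.998, -0.063, 0.0], [0.0, -0.005, -1.0]]
contact_force: [0.4, -0.6, 0.3]
grip_width: 0.0649
grip_force: 0.0
```

>>> {"method": "drive_tool", "body": {"rows": [[0,0,0,0,0,4,0.75],[0,0,0,0,0,4,0.75],[0,0,0,0,0,3,0.75],[0,0,0,0,0,0,0.75]]}}

```text
clock: 48.35
tcp_pos: [0.4435, -0.2817, 0.0043]
ee_rot: [[0.063, -0.998, 0.003], [-0.998, -0.063, 0.0], [-0.0, -0.003, -1.0]]
contact_force: [-0.5, -0.2, 0.2]
grip_width: 0.0654
grip_force: 0.0
```

>>> {"method": "drive_tool", "body": {"rows": [[0,0,0,0,0,4,0.75],[0,0,0,0,0,3,0.75],[0,0,0,0,0,0,0.75]]}}

```text
clock: 48.6
tcp_pos: [0.4436, -0.2817, -0.0027]
ee_rot: [[0.063, -0.998, 0.003], [-0.998, -0.063, 0.001], [-0.0, -0.003, -1.0]]
contact_force: [-0.3, -0.7, -0.5]
grip_width: 0.0652
grip_force: 0.0
```

>>> {"method": "drive_tool", "body": {"rows": [[0,0,0,0,0,0,0.35],[0,0,0,0,0,0,0.35],[0,0,0,0,0,0,0.35],[0,0,0,0,0,0,0.35],[0,0,0,0,0,0,0.35],[0,0,0,0,0,0,0.35]], "force": 28}}

```text
clock: 49.1
tcp_pos: [0.4446, -0.282, -0.0018]
ee_rot: [[0.063, -0.998, 0.006], [-0.998, -0.063, -0.0], [0.001, -0.006, -1.0]]
contact_force: [0.4, 0.7, -0.3]
grip_width: 0.04
grip_force: 28.0
```

Gripped at 40.0 mm and 28 N. I lift gently.

>>> {"method": "drive_tool", "body": {"rows": [[0,0,0,0,0,-5,0.35],[0,0,0,0,0,-10,0.35],[0,0,0,0,0,-15,0.35],[0,0,0,0,0,-18,0.35],[0,0,0,0,0,-18,0.35],[0,0,0,0,0,-18,0.35],[0,0,0,0,0,-14,0.35],[0,0,0,0,0,0,0.35]]}}

```text
clock: 49.77
tcp_pos: [0.4451, -0.2824, 0.0991]
ee_rot: [[0.063, -0.998, 0.01], [-0.998, -0.063, -0.002], [0.002, -0.01, -1.0]]
contact_force: [0.9, -0.3, -4.9]
grip_width: 0.0395
grip_force: 28.0
```

```bash
cat >> h.py <<'E'
def grate():
    for name in("side","scene"):
        p,d=get_image(name);A=world(name,d);z=A[...,2]
        m=(z>.012)&(z<.026)&(A[...,1]>.17)&(A[...,1]<.5)&(A[...,0]>.32)&(A[...,0]<.62)&((p.astype(int).max(2)-p.min(2))<25)&(p.max(2)>75)
        m=cv2.morphologyEx(m.astype(np.uint8),cv2.MORPH_CLOSE,np.ones((5,5)));m=cv2.morphologyEx(m,cv2.MORPH_OPEN,np.ones((9,9)))
        n,l,s,c=cv2.connectedComponentsWithStats(m);k=l==1+s[1:,4].argmax();v,u=np.where(k);ci=camera_info(name)
        W=np.array([cast(ci,a,b,.018)[:2] for a,b in zip(u,v)],np.float32);r=cv2.minAreaRect(W);print(name,k.sum(),np.round(r[0],4),np.round(r[1],4),round(r[2],1))
E
python3 - <<'E'
from h import *
st();grate();tray()
E
```

```text
mould x 40.1 y 0.9 z 99.1 [ 0.9 -0.3 -4.9] t 49.7667 grip 0.039520817854649386 27.991165816783905
side 3487 [0.4675 0.3073] [0.1982 0.1995] 79.0
scene 3179 [0.4655 0.3122] [0.1984 0.2005] 79.1
scene above rim: 225
[[0.404, 0.012, 0.048], [0.464, 0.041, 0.061], [0.497, 0.064, 0.071]]
```

Run:
```python
from h import *
for f in("side0.npy","scene0.npy"):
    B=np.load(f).reshape(-1,3)
    for y0 in(.16,.2,.24,.28,.32,.36,.4):
        m=(B[:,1]>y0)&(B[:,1]<y0+.04)&(B[:,0]>.5)&(B[:,0]<.64)&(B[:,2]>.03);q=B[m]
        if m.sum()>5:print(f,y0,m.sum(),"xmin",np.round(np.percentile(q[:,0],2),3),"z95",np.round(np.percentile(q[:,2],97),3))
go([.4883,.3057,.115],Rt(259))
```

```text
side0.npy 0.16 149 xmin 0.565 z95 0.06
side0.npy 0.2 336 xmin 0.561 z95 0.065
side0.npy 0.24 364 xmin 0.559 z95 0.067
side0.npy 0.28 363 xmin 0.558 z95 0.066
side0.npy 0.32 253 xmin 0.558 z95 0.06
scene0.npy 0.16 42 xmin 0.562 z95 0.055
scene0.npy 0.2 259 xmin 0.564 z95 0.061
scene0.npy 0.24 297 xmin 0.561 z95 0.063
scene0.npy 0.28 336 xmin 0.558 z95 0.062
scene0.npy 0.32 390 xmin 0.558 z95 0.055
turn [-0.002  0.002  0.254] shift new axes [-584.9   66.8  -20. ] old axes [-582.9  -82.5  -19. ] tcp [ 0.4423 -0.2812  0.095 ] t 49.9167
```

>>> {"method": "drive_tool", "body": {"rows": [[0,0,0,-10,0,-10,0.35],[0,0,0,-20,0,-10,0.35],[0,0,0,-30,0,0,0.35],[0,0,0,-36,0,0,0.35],[0,0,0,-36,0,0,0.35],[0,0,0,-36,0,0,0.35],[0,0,0,-36,0,0,0.35],[0,0,0,-36,0,0,0.35]]}}

```text
clock: 50.58
tcp_pos: [0.4269, -0.0406, 0.1155]
ee_rot: [[0.063, -0.998, 0.003], [-0.998, -0.063, -0.0], [0.0, -0.003, -1.0]]
contact_force: [1.0, 0.1, -5.0]
grip_width: 0.0396
grip_force: 28.0
```

>>> {"method": "drive_tool", "body": {"rows": [[0,0,0,-36,0,0,0.35],[0,0,0,-36,0,0,0.35],[0,0,0,-36,0,0,0.35],[0,0,0,-36,0,0,0.35],[0,0,0,-36,0,0,0.35],[0,0,0,-36,0,0,0.35],[0,0,0,-36,0,0,0.35],[0,0,0,-30,0,0,0.35]]}}

```text
clock: 51.25
tcp_pos: [0.4094, 0.2413, 0.1154]
ee_rot: [[0.064, -0.998, 0.004], [-0.998, -0.064, -0.001], [0.001, -0.004, -1.0]]
contact_force: [0.4, 1.0, -5.7]
grip_width: 0.0397
grip_force: 28.0
```

>>> {"method": "drive_tool", "body": {"rows": [[0,0,0,-20,0,0,0.35],[0,0,0.06,-10,0,0,0.35],[0,0,0.06,0,0,0,0.35],[0,0,0.07,0,0,0,0.35],[0,0,0.064,0,0,0,0.35],[0,0,0,0,0,0,0.35],[0,0,0,0,0,0,0.35],[0,0,0,0,0,0,0.35]]}}

```text
clock: 51.92
tcp_pos: [0.4084, 0.2688, 0.1155]
ee_rot: [[-0.188, -0.982, 0.004], [-0.982, 0.188, -0.001], [0.0, -0.004, -1.0]]
contact_force: [0.0, -0.6, -5.8]
grip_width: 0.04
grip_force: 28.0
```

Run:
```python
from h import *
st();go([.4844,.3065,.012],Rt(259))
p,d=get_image("wrist");A=world("wrist",d);z=A[...,2]
cv2.imwrite("pics/w9.png",p[...,::-1]);np.save("w9.npy",A)
```

```text
mould x 42.5 y -551.5 z 115.5 [ 0.  -0.6 -5.8] t 51.9167 grip 0.03996394547059201 27.991013824939728
turn [-0.004 -0.     0.002] shift new axes [-51.5 -67.4 103.5] old axes [-51.4 -67.2 103.8] tcp [0.4084 0.2688 0.1155] t 51.9167
```

Next I move over the far half of the grate and lower, checking that the grate has not moved.

>>> {"method": "drive_tool", "body": {"rows": [[0,0,0,-10,-13,0,0.35],[0,0,0,-15,-20,0,0.35],[0,0,0,-15,-20,0,0.35],[0,0,0,-11,-14,0,0.35],[0,0,0,0,0,25,0.35],[0,0,0,0,0,25,0.35],[0,0,0,0,0,0,0.35],[0,0,0,0,0,0,0.35]]}}

```text
clock: 52.63
tcp_pos: [0.4835, 0.305, 0.0647]
ee_rot: [[-0.19, -0.982, 0.001], [-0.982, 0.19, -0.004], [0.004, -0.002, -1.0]]
contact_force: [0.8, -0.1, -5.0]
grip_width: 0.0399
grip_force: 28.0
```

Run:
```python
from h import *
st();go([.4844,.3065,.012],Rt(259))
for name in("side","scene"):
    p,d=get_image(name);A=world(name,d);z=A[...,2]
    m=(z>.013)&(z<.024)&(A[...,1]>.17)&(A[...,1]<.5)&(A[...,0]>.32)&(A[...,0]<.53)&((p.astype(int).max(2)-p.min(2))<25)&(p.max(2)>75)
    m=cv2.morphologyEx(m.astype(np.uint8),cv2.MORPH_OPEN,np.ones((2,2)))>0
    # near edge & ends in grate frame (yaw 79 about .451,.313)
    D=A[m][:,:2]-[.451,.313];a=D@[.982,-.191];b=D@[.191,.982];print(name,m.sum(),"x'",np.round(np.percentile(a,[1,3,97]),3),"y'",np.round(np.percentile(b,[1,3,97,99]),3))
    k=a<-.06;print(" near strip y'",np.round(np.percentile(b[k],[2,98]),3)); 
    for lo,hi in((-.08,-.03),(.03,.08)):
        j=(b>lo)&(b<hi);print("  near edge x'",np.round(np.percentile(a[j],2),3))
```

```text
mould x -34.7 y -583.0 z 64.7 [ 0.8 -0.1 -5. ] t 52.6333 grip 0.03993559884154945 27.991348206996918
turn [-0.002 -0.004  0.001] shift new axes [-1.6 -0.6 52.7] old axes [-1.8 -0.5 52.7] tcp [0.4835 0.305  0.0647] t 52.6333
side 801 x' [-0.078 -0.076  0.068] y' [-0.1   -0.1    0.02   0.034]
 near strip y' [-0.403 -0.061]
  near edge x' -0.077
  near edge x' 0.025
scene 1062 x' [-0.082 -0.081  0.051] y' [-0.097 -0.095  0.095  0.097]
 near strip y' [-0.097  0.097]
  near edge x' -0.081
  near edge x' -0.082
```

The grate pose is confirmed, so I lower the prism.

>>> {"method": "drive_tool", "body": {"rows": [[0,0,0,-1.5,0,15,0.35],[0,0,0,0,0,14,0.35],[0,0,0,0,0,10,0.35],[0,0,0,0,0,6,0.35],[0,0,0,0,0,4,0.35],[0,0,0,0,0,0,0.35],[0,0,0,0,0,0,0.35]]}}

```text
clock: 53.32
tcp_pos: [0.4855, 0.3083, 0.0178]
ee_rot: [[-0.189, -0.982, 0.005], [-0.982, 0.189, 0.001], [-0.002, -0.005, -1.0]]
contact_force: [-0.2, -0.2, -5.5]
grip_width: 0.0398
grip_force: 28.0
```

>>> {"method": "drive_tool", "body": {"rows": [[0,0,0,0,0,2,0.35],[0,0,0,0,0,2,0.35],[0,0,0,0,0,0,0.35]]}}

```text
clock: 53.57
tcp_pos: [0.485, 0.3079, 0.0132]
ee_rot: [[-0.19, -0.982, 0.004], [-0.982, 0.19, 0.0], [-0.001, -0.004, -1.0]]
contact_force: [0.3, -0.8, -6.6]
grip_width: 0.0398
grip_force: 28.0
```

>>> {"method": "drive_tool", "body": {"rows": [[0,0,0,0,0,1.5,0.35],[0,0,0,0,0,0,0.35]]}}

```text
clock: 53.73
tcp_pos: [0.485, 0.3078, 0.0115]
ee_rot: [[-0.19, -0.982, 0.004], [-0.982, 0.19, -0.0], [-0.001, -0.004, -1.0]]
contact_force: [-0.8, 0.0, -6.1]
grip_width: 0.0397
grip_force: 28.0
```

>>> {"method": "drive_tool", "body": {"rows": [[0,0,0,0,0,1.5,0.35],[0,0,0,0,0,0.5,0.35],[0,0,0,0,0,0,0.35]]}}

```text
clock: 53.98
tcp_pos: [0.4849, 0.3078, 0.0095]
ee_rot: [[-0.19, -0.982, 0.004], [-0.982, 0.19, -0.0], [-0.0, -0.004, -1.0]]
contact_force: [0.4, -0.2, -6.1]
grip_width: 0.0398
grip_force: 28.0
```

>>> {"method": "drive_tool", "body": {"rows": [[0,0,0,0,0,1,0.35],[0,0,0,0,0,0,0.35]]}}

```text
clock: 54.15
tcp_pos: [0.485, 0.3078, 0.0085]
ee_rot: [[-0.19, -0.982, 0.004], [-0.982, 0.19, -0.0], [-0.001, -0.004, -1.0]]
contact_force: [-0.1, 0.2, -6.6]
grip_width: 0.0397
grip_force: 28.0
```

>>> {"method": "drive_tool", "body": {"rows": [[0,0,0,0,0,1,0.35],[0,0,0,0,0,0.5,0.35],[0,0,0,0,0,0,0.35]]}}

```text
clock: 54.4
tcp_pos: [0.4851, 0.3079, 0.0082]
ee_rot: [[-0.19, -0.982, 0.005], [-0.982, 0.19, 0.0], [-0.001, -0.005, -1.0]]
contact_force: [-2.9, -1.0, 2.5]
grip_width: 0.0393
grip_force: 28.0
```

>>> {"method": "drive_tool", "body": {"rows": [[0,0,0,0,0,0,0.6],[0,0,0,0,0,0,0.6],[0,0,0,0,0,0,0.6],[0,0,0,0,0,0,0.6],[0,0,0,0,0,0,0.6]]}}

```text
clock: 54.82
tcp_pos: [0.4854, 0.3082, 0.0073]
ee_rot: [[-0.19, -0.982, 0.005], [-0.982, 0.19, 0.001], [-0.002, -0.005, -1.0]]
contact_force: [-0.2, -0.7, 0.4]
grip_width: 0.0521
grip_force: 0.0
```

>>> {"method": "drive_tool", "body": {"rows": [[0,0,0,0,0,-10,0.65],[0,0,0,0,0,-20,0.65],[0,0,0,0,0,-30,0.65],[0,0,0,0,0,-35,0.65],[0,0,0,0,0,-35,0.7],[0,0,-0.1,10,0,0,0.75],[0,0,-0.1,20,0,0,0.75],[0,0,-0.054,30,0,0,0.75]]}}

```text
clock: 55.48
tcp_pos: [0.4814, 0.2494, 0.1388]
ee_rot: [[0.07, -0.998, 0.007], [-0.998, -0.07, 0.003], [-0.002, -0.007, -1.0]]
contact_force: [0.8, -0.6, -0.7]
grip_width: 0.0646
grip_force: 0.0
```

>>> {"method": "drive_tool", "body": {"rows": [[0,0,0,35,0,0,0.75],[0,0,0,0,0,0,0.75],[0,0,0,0,0,0,0.75]]}}

```text
clock: 55.73
tcp_pos: [0.4834, 0.2119, 0.1382]
ee_rot: [[0.061, -0.998, 0.006], [-0.998, -0.061, 0.001], [-0.0, -0.006, -1.0]]
contact_force: [-0.3, 0.4, 0.1]
grip_width: 0.0651
grip_force: 0.0
```

```bash
cat >> h.py <<'E'
def prisms():
    for name in("scene","side"):
        p,d=get_image(name);A=world(name,d);z=A[...,2]
        D=A[...,:2]-[.451,.313];a=D@[.982,-.191];b=D@[.191,.982]
        m=(z>.051)&(z<.066)&(abs(a)<.11)&(abs(b)<.12)
        n,l,s,c=cv2.connectedComponentsWithStats(m.astype(np.uint8))
        for i in range(1,n):
            if s[i,4]>60:
                k=l==i;print(name,s[i,4],"x'",np.round(np.percentile(a[k],[1,50,99]),3),"y'",np.round(np.percentile(b[k],[1,50,99]),3),"z",np.round(np.median(z[k]),3))
                r=cv2.minAreaRect(np.c_[a[k],b[k]].astype(np.float32));print("   ",np.round(r[0],3),np.round(r[1],3),round(r[2],1))
E
python3 - <<'E'
from h import *
st();go([.5275,-.2764,.13],Rt(273.56));prisms();tray()
E
```

```text
mould x -28.9 y -490.0 z 138.2 [-0.3  0.4  0.1] t 55.7333 grip 0.06507075439328433 0.0
turn [-0.006  0.    -0.001] shift new axes [490.1 -13.7   8.2] old axes [490.1 -14.3   8.1] tcp [0.4834 0.2119 0.1382] t 55.7333
scene 625 x' [0.011 0.031 0.053] y' [-0.078  0.008  0.081] z 0.055
    [0.032 0.002] [0.045 0.166] 0.4
scene above rim: 222
[[0.404, 0.013, 0.048], [0.453, 0.042, 0.061], [0.497, 0.063, 0.072]]
```

Prism 2 lies true on the grate (x'≈+33 mm, y'≈0). Next is prism 1.

>>> {"method": "drive_tool", "body": {"rows": [[0,0,0,30,0,0,0.75],[0,0,0,40,0,0,0.75],[0,0,0,40,0,0,0.75],[0,0,0,40,0,0,0.75],[0,0,0,40,0,0,0.75],[0,0,0,40,0,0,0.75],[0,0,0,40,0,0,0.75],[0,0,0,40,0,0,0.75]]}}

```text
clock: 56.55
tcp_pos: [0.5033, -0.0971, 0.1375]
ee_rot: [[0.065, -0.998, 0.005], [-0.998, -0.065, -0.0], [0.0, -0.005, -1.0]]
contact_force: [1.7, -0.5, 0.5]
grip_width: 0.0655
grip_force: 0.0
```

>>> {"method": "drive_tool", "body": {"rows": [[0,0,0,40,0,0,0.75],[0,0,0,40,0,0,0.75],[0,0,0,40,-7,0,0.75],[0,0,0,40,-7,0,0.75],[0,0,0,20,0,0,0.75],[0,0,0,0,0,0,0.75],[0,0,0,0,0,0,0.75],[0,0,0,0,0,0,0.75]]}}

```text
clock: 57.22
tcp_pos: [0.5283, -0.274, 0.137]
ee_rot: [[0.064, -0.998, 0.004], [-0.998, -0.064, 0.0], [-0.0, -0.004, -1.0]]
contact_force: [0.4, -0.3, -0.2]
grip_width: 0.0655
grip_force: 0.0
```

Run:
```python
from h import *
st();go([.5274,-.2764,-.003],Rt(273.56))
```

```text
mould x -43.5 y -2.3 z 137.0 [ 0.4 -0.3 -0.2] t 57.2167 grip 0.06550936523538273 0.0
turn [-0.004  0.     0.002] shift new axes [  2.3   1.  140. ] old axes [  2.4   1.6 140. ] tcp [ 0.5283 -0.274   0.137 ] t 57.2167
```

Run:
```python
from h import *
for f in("side","scene"):
    p,d=get_image(f);B=world(f,d).reshape(-1,3)
    C=np.load(f+"0.npy").reshape(-1,3)
    for n,X in(("now",B),("0",C)):
        for y0 in(-.38,-.34,-.3,-.26,-.22):
            m=(X[:,1]>y0)&(X[:,1]<y0+.04)&(X[:,0]>.568)&(X[:,0]<.66)&(X[:,2]>.02)&(X[:,2]<.12);q=X[m]
            if m.sum()>4:print(f,n,y0,m.sum(),"xmin",np.round(np.percentile(q[:,0],5),3),"z",np.round(np.percentile(q[:,2],[50,97]),3))
```

```text
side now -0.38 57 xmin 0.568 z [0.055 0.076]
side now -0.34 30 xmin 0.64 z [0.032 0.048]
side now -0.3 135 xmin 0.643 z [0.038 0.053]
side now -0.26 8 xmin 0.649 z [0.028 0.035]
side 0 -0.38 87 xmin 0.569 z [0.047 0.061]
side 0 -0.34 181 xmin 0.577 z [0.043 0.072]
side 0 -0.3 156 xmin 0.574 z [0.041 0.085]
side 0 -0.26 8 xmin 0.649 z [0.028 0.049]
scene now -0.38 71 xmin 0.57 z [0.045 0.081]
scene now -0.34 67 xmin 0.635 z [0.038 0.055]
scene now -0.3 81 xmin 0.638 z [0.035 0.051]
scene now -0.26 5 xmin 0.648 z [0.038 0.05 ]
scene 0 -0.38 43 xmin 0.57 z [0.043 0.053]
scene 0 -0.34 74 xmin 0.575 z [0.038 0.059]
scene 0 -0.3 78 xmin 0.576 z [0.037 0.079]
scene 0 -0.26 8 xmin 0.645 z [0.029 0.037]
```

The way is clear (the scale starts at x≥0.635). I descend and grip.

>>> {"method": "drive_tool", "body": {"rows": [[0,0,0,2,1,30,0.75],[0,0,0,0,0,30,0.75],[0,0,0,0,0,25,0.75],[0,0,0,0,0,15,0.75],[0,0,0,0,0,10,0.75],[0,0,0,0,0,0,0.75]]}}

```text
clock: 57.82
tcp_pos: [0.5265, -0.2755, 0.0255]
ee_rot: [[0.064, -0.998, 0.0], [-0.998, -0.064, 0.001], [-0.001, -0.001, -1.0]]
contact_force: [-1.3, -0.7, 0.5]
grip_width: 0.0653
grip_force: 0.0
```

>>> {"method": "drive_tool", "body": {"rows": [[0,0,0,0,0,4,0.75],[0,0,0,0,0,4,0.75],[0,0,0,0,0,4,0.75],[0,0,0,0,0,0,0.75]]}}

```text
clock: 58.15
tcp_pos: [0.5277, -0.2768, 0.0154]
ee_rot: [[0.063, -0.998, 0.005], [-0.998, -0.063, 0.0], [0.0, -0.005, -1.0]]
contact_force: [-0.7, -0.6, -0.8]
grip_width: 0.0655
grip_force: 0.0
```

>>> {"method": "drive_tool", "body": {"rows": [[0,0,0,0,0,4,0.75],[0,0,0,0,0,4,0.75],[0,0,0,0,0,4,0.75],[0,0,0,0,0,4,0.75],[0,0,0,0,0,2,0.75],[0,0,0,0,0,0,0.75]]}}

```text
clock: 58.65
tcp_pos: [0.5273, -0.2769, -0.0034]
ee_rot: [[0.063, -0.998, 0.003], [-0.998, -0.063, 0.0], [-0.0, -0.003, -1.0]]
contact_force: [-0.1, -0.7, 0.1]
grip_width: 0.065
grip_force: 0.0
```

>>> {"method": "drive_tool", "body": {"rows": [[0,0,0,0,0,0,0.35],[0,0,0,0,0,0,0.35],[0,0,0,0,0,0,0.35],[0,0,0,0,0,0,0.35],[0,0,0,0,0,0,0.35],[0,0,0,0,0,0,0.35]], "force": 28}}

```text
clock: 59.15
tcp_pos: [0.5288, -0.2771, -0.0022]
ee_rot: [[0.063, -0.998, 0.006], [-0.998, -0.063, -0.001], [0.001, -0.006, -1.0]]
contact_force: [1.0, -0.5, -0.2]
grip_width: 0.0397
grip_force: 28.0
```

>>> {"method": "drive_tool", "body": {"rows": [[0,0,0,0,0,-5,0.35],[0,0,0,0,0,-10,0.35],[0,0,0,0,0,-15,0.35],[0,0,0,0,0,-18,0.35],[0,0,0,0,0,-18,0.35],[0,0,0,0,0,-20,0.35],[0,0,0,0,0,-24,0.35],[0,0,0,0,0,0,0.35]]}}

```text
clock: 59.82
tcp_pos: [0.5299, -0.2781, 0.1126]
ee_rot: [[0.064, -0.998, 0.013], [-0.998, -0.064, -0.003], [0.004, -0.013, -1.0]]
contact_force: [1.4, -0.2, -3.7]
grip_width: 0.0396
grip_force: 28.0
```

Run:
```python
from h import *
st();go([.4137,.3223,.115],Rt(259));prisms();tray()
```

```text
mould x -44.8 y 1.9 z 112.6 [ 1.4 -0.2 -3.7] t 59.8167 grip 0.039620464789922996 27.997421622276306
turn [-0.013 -0.003  0.256] shift new axes [-567.2  228.6   -2.4] old axes [-606.6   77.6   -5.9] tcp [ 0.5299 -0.2781  0.1126] t 59.8167
scene 613 x' [0.011 0.031 0.054] y' [-0.077  0.007  0.081] z 0.055
    [0.033 0.001] [0.164 0.045] 90.0
side 711 x' [0.014 0.033 0.056] y' [-0.078  0.001  0.079] z 0.059
    [0.035 0.001] [0.044 0.161] 0.1
scene above rim: 223
[[0.405, 0.015, 0.047], [0.463, 0.042, 0.06], [0.496, 0.064, 0.072]]
```

>>> {"method": "drive_tool", "body": {"rows": [[0,0,0,-8,8,-5,0.35],[0,0,0,-15,15,0,0.35],[0,0,0,-25,18,0,0.35],[0,0,0,-30,18,0,0.35],[0,0,0,-34,18,0,0.35],[0,0,0,-38,0,0,0.35],[0,0,0,-38,0,0,0.35],[0,0,0,-38,0,0,0.35]]}}

```text
clock: 60.63
tcp_pos: [0.4337, -0.0551, 0.111]
ee_rot: [[0.062, -0.998, 0.002], [-0.998, -0.062, -0.0], [0.0, -0.002, -1.0]]
contact_force: [1.7, 0.8, -5.1]
grip_width: 0.0397
grip_force: 28.0
```

>>> {"method": "drive_tool", "body": {"rows": [[0,0,0,-38,0,0,0.35],[0,0,0,-38,0,0,0.35],[0,0,0,-38,0,0,0.35],[0,0,0,-38,0,0,0.35],[0,0,0,-38,0,0,0.35],[0,0,0,-38,0,0,0.35],[0,0,0,-36,0,0,0.35],[0,0,0,-36,0,0,0.35]]}}

```text
clock: 61.3
tcp_pos: [0.4152, 0.2438, 0.1106]
ee_rot: [[0.063, -0.998, 0.002], [-0.998, -0.063, -0.002], [0.002, -0.002, -1.0]]
contact_force: [2.0, 0.2, -4.4]
grip_width: 0.0397
grip_force: 28.0
```

>>> {"method": "drive_tool", "body": {"rows": [[0,0,0,-25,0,0,0.35],[0,0,0.06,-15,0,0,0.35],[0,0,0.06,0,0,0,0.35],[0,0,0.07,0,0,0,0.35],[0,0,0.066,0,0,0,0.35],[0,0,0,0,0,0,0.35],[0,0,0,0,0,0,0.35],[0,0,0,0,0,0,0.35]]}}

```text
clock: 61.97
tcp_pos: [0.4142, 0.2824, 0.1112]
ee_rot: [[-0.191, -0.982, 0.003], [-0.982, 0.191, -0.001], [0.001, -0.003, -1.0]]
contact_force: [-0.1, 0.1, -5.2]
grip_width: 0.0397
grip_force: 28.0
```

Run:
```python
from h import *
st();go([.4137,.3223,.0145],Rt(259));prisms()
```

```text
mould x 35.9 y -564.7 z 111.2 [-0.1  0.1 -5.2] t 61.9667 grip 0.03969959364130078 27.99701303243637
turn [-0.003 -0.001  0.   ] shift new axes [-39.1   8.1  96.7] old axes [-39.1   8.4  96.7] tcp [0.4142 0.2824 0.1112] t 61.9667
scene 380 x' [0.011 0.031 0.054] y' [-0.013  0.038  0.082] z 0.055
    [0.032 0.032] [0.102 0.045] 89.9
```

>>> {"method": "drive_tool", "body": {"rows": [[0,0,0,-20,4,0,0.35],[0,0,0,-19,4,0,0.35],[0,0,0,0,0,25,0.35],[0,0,0,0,0,25,0.35],[0,0,0,0,0,20,0.35],[0,0,0,0,0,13,0.35],[0,0,0,0,0,8,0.35],[0,0,0,0,0,0,0.35]]}}

```text
clock: 62.73
tcp_pos: [0.4141, 0.3217, 0.0191]
ee_rot: [[-0.192, -0.981, 0.002], [-0.981, 0.192, -0.003], [0.003, -0.003, -1.0]]
contact_force: [-0.4, -0.8, -5.5]
grip_width: 0.0398
grip_force: 28.0
```

>>> {"method": "drive_tool", "body": {"rows": [[0,0,0,0,0,3,0.35],[0,0,0,0,0,2,0.35],[0,0,0,0,0,0,0.35]]}}

```text
clock: 62.98
tcp_pos: [0.4152, 0.3233, 0.0165]
ee_rot: [[-0.192, -0.981, 0.005], [-0.981, 0.192, 0.001], [-0.002, -0.005, -1.0]]
contact_force: [-0.1, -0.6, -5.4]
grip_width: 0.0397
grip_force: 28.0
```

>>> {"method": "drive_tool", "body": {"rows": [[0,0,0,0,0,2,0.35],[0,0,0,0,0,1.5,0.35],[0,0,0,0,0,0,0.35]]}}

```text
clock: 63.23
tcp_pos: [0.4148, 0.3228, 0.0125]
ee_rot: [[-0.192, -0.981, 0.004], [-0.981, 0.192, 0.0], [-0.001, -0.004, -1.0]]
contact_force: [-0.3, -0.4, -4.4]
grip_width: 0.0397
grip_force: 28.0
```

>>> {"method": "drive_tool", "body": {"rows": [[0,0,0,0,0,2,0.35],[0,0,0,0,0,1.5,0.35],[0,0,0,0,0,0,0.35]]}}

```text
clock: 63.48
tcp_pos: [0.4147, 0.3226, 0.0085]
ee_rot: [[-0.192, -0.981, 0.004], [-0.981, 0.192, -0.001], [-0.0, -0.004, -1.0]]
contact_force: [0.2, -0.8, -5.0]
grip_width: 0.0399
grip_force: 28.0
```

>>> {"method": "drive_tool", "body": {"rows": [[0,0,0,0,0,1,0.35],[0,0,0,0,0,0.5,0.35],[0,0,0,0,0,0,0.35]]}}

```text
clock: 63.73
tcp_pos: [0.415, 0.3229, 0.0077]
ee_rot: [[-0.192, -0.981, 0.005], [-0.981, 0.192, 0.0], [-0.001, -0.005, -1.0]]
contact_force: [-0.6, -0.3, -1.7]
grip_width: 0.0393
grip_force: 28.0
```

>>> {"method": "drive_tool", "body": {"rows": [[0,0,0,0,0,0,0.58],[0,0,0,0,0,0,0.58],[0,0,0,0,0,0,0.58],[0,0,0,0,0,0,0.58],[0,0,0,0,0,0,0.58]]}}

```text
clock: 64.15
tcp_pos: [0.4152, 0.3232, 0.0077]
ee_rot: [[-0.192, -0.981, 0.005], [-0.981, 0.192, 0.001], [-0.002, -0.005, -1.0]]
contact_force: [0.3, -0.3, -0.7]
grip_width: 0.0502
grip_force: 0.0
```

>>> {"method": "drive_tool", "body": {"rows": [[0,0,0,0,0,-10,0.58],[0,0,0,0,0,-20,0.58],[0,0,0,0,0,-35,0.58],[0,0,0,0,0,-40,0.58],[0,0,0,0,0,-40,0.58],[0,0,0,0,0,-40,0.58],[0,0,0,0,0,-40,0.58],[0,0,0,0,0,0,0.58]]}}

```text
clock: 64.82
tcp_pos: [0.4177, 0.3259, 0.2429]
ee_rot: [[-0.19, -0.982, 0.018], [-0.982, 0.191, 0.013], [-0.016, -0.015, -1.0]]
contact_force: [0.8, 0.9, 0.2]
grip_width: 0.0506
grip_force: 0.0
```

>>> {"method": "drive_tool", "body": {"rows": [[0,0,0.12,0,0,0,0.46],[0,0,0.12,0,0,0,0.46],[0,0,0.12,0,0,0,0.46],[0,0,0.12,0,0,0,0.46],[0,0,0.12,0,0,0,0.46],[0,0,0.12,0,0,0,0.46],[0,0,0.12,0,0,0,0.46],[0,0,0.12,0,0,0,0.46]]}}

```text
clock: 65.48
tcp_pos: [0.4138, 0.3227, 0.2329]
ee_rot: [[-0.916, -0.4, 0.005], [-0.4, 0.916, 0.001], [-0.005, -0.001, -1.0]]
contact_force: [0.4, 1.1, 0.1]
grip_width: 0.04
grip_force: 0.0
```

>>> {"method": "drive_tool", "body": {"rows": [[0,0,0.12,0,0,0,0.46],[0,0,0.12,0,0,0,0.46],[0,0,0.117,0,0,0,0.46],[0,0,0,0,0,0,0.46],[0,0,0,0,0,0,0.46],[0,0,0,0,0,0,0.46]]}}

```text
clock: 65.98
tcp_pos: [0.4139, 0.3228, 0.2327]
ee_rot: [[-0.998, -0.063, 0.005], [-0.063, 0.998, 0.0], [-0.005, 0.0, -1.0]]
contact_force: [-0.1, -0.6, -0.2]
grip_width: 0.0402
grip_force: 0.0
```

Run:
```python
from h import *
st();prisms();tray();bailz();m=np.array([.485,-.279])+.144*np.array([.062,-.998]);print(m);go([m[0],m[1],.23],Rt(183.56))
```

```text
mould x 33.7 y -605.0 z 232.7 [-0.1 -0.6 -0.2] t 65.9833 grip 0.040220206616994686 0.0
scene 623 x' [0.011 0.031 0.053] y' [-0.077  0.007  0.081] z 0.055
    [0.032 0.002] [0.045 0.164] 0.6
scene 675 x' [-0.061 -0.04  -0.019] y' [-0.075  0.01   0.084] z 0.055
    [-0.04   0.005] [0.045 0.167] 0.3
scene above rim: 220
[[0.404, 0.015, 0.047], [0.443, 0.043, 0.062], [0.497, 0.064, 0.071]]
y 0.10 n 35 zmax 0.122; y 0.12 n 161 zmax 0.143; y 0.14 n 88 zmax 0.146; 
[ 0.493928 -0.422712]
turn [-0.     0.004 -0.   ] shift new axes [ -33.6 -749.1    2.4] old axes [ -33.9 -749.     2.8] tcp [0.4139 0.3228 0.2324] t 66.1833
```

Both prisms lie on the grate about 30 mm apart, the plates are in the tray and the bail is back. I return to fold the bail down.

>>> {"method": "drive_tool", "body": {"rows": [[0,0,0,0,-30,0,0.506],[0,0,0,0,-40,0,0.506],[0,0,0,0,-40,0,0.506],[0,0,0,0,-40,0,0.506],[0,0,0,0,-40,0,0.506],[0,0,0,0,-40,0,0.506],[0,0,0,0,-40,0,0.506],[0,0,0,0,-40,0,0.506]]}}

```text
clock: 66.85
tcp_pos: [0.4324, 0.0116, 0.2329]
ee_rot: [[-0.998, -0.062, 0.005], [-0.062, 0.998, 0.0], [-0.006, 0.0, -1.0]]
contact_force: [1.3, -0.2, -0.5]
grip_width: 0.0438
grip_force: 0.0
```

>>> {"method": "drive_tool", "body": {"rows": [[0,0,0,0,-40,0,0.506],[0,0,0,0,-40,0,0.506],[0,0,0,-4,-40,0,0.506],[0,0,0,-6,-40,0,0.506],[0,0,0,-6,-40,0,0.506],[0,0,0,-6,-40,0,0.506],[0,0,0,-6,-40,0,0.506],[0,0,0,-6,-40,0,0.506]]}}

```text
clock: 67.52
tcp_pos: [0.4861, -0.3061, 0.2327]
ee_rot: [[-0.998, -0.061, 0.005], [-0.061, 0.998, -0.0], [-0.005, -0.0, -1.0]]
contact_force: [1.5, 0.1, 0.3]
grip_width: 0.0442
grip_force: 0.0
```

>>> {"method": "drive_tool", "body": {"rows": [[0,0,0,0,-40,0,0.506],[0,0,0,0,-40,0,0.506],[0,0,0,0,-35,0,0.506],[0,0,0,0,0,0,0.506],[0,0,0,0,0,0,0.506],[0,0,0,0,0,0,0.506]]}}

```text
clock: 68.02
tcp_pos: [0.4928, -0.4186, 0.2322]
ee_rot: [[-0.998, -0.061, 0.004], [-0.061, 0.998, 0.001], [-0.004, 0.001, -1.0]]
contact_force: [0.2, -0.3, 0.3]
grip_width: 0.0441
grip_force: 0.0
```

Run:
```python
from h import *
st();m=np.array([.485,-.279])+.140*np.array([.062,-.998]);go([m[0],m[1],.108],Rt(183.56));prisms()
```

```text
mould x 0.9 y 139.8 z 232.2 [ 0.2 -0.3  0.3] t 68.0167 grip 0.044116822791111183 0.0
turn [ 0.001  0.004 -0.002] shift new axes [ -0.9  -0.2 124.2] old axes [ -0.4  -0.2 124.2] tcp [ 0.4928 -0.4186  0.2322] t 68.0167
scene 623 x' [0.011 0.031 0.053] y' [-0.076  0.008  0.081] z 0.056
    [0.033 0.001] [0.164 0.045] 89.8
scene 671 x' [-0.06  -0.04  -0.019] y' [-0.075  0.01   0.084] z 0.055
    [-0.04   0.004] [0.044 0.163] 0.2
side 710 x' [0.015 0.034 0.056] y' [-0.078  0.     0.079] z 0.059
    [0.035 0.001] [0.045 0.16 ] 0.5
side 779 x' [-0.057 -0.038 -0.015] y' [-0.076  0.002  0.081] z 0.059
    [-0.036  0.004] [0.162 0.044] 89.3
```

>>> {"method": "drive_tool", "body": {"rows": [[0,0,0,0,0,25,0.506],[0,0,0,0,0,25,0.506],[0,0,0,0,0,12,0.506],[0,0,0,0,0,0,0.506]]}}

```text
clock: 68.45
tcp_pos: [0.4919, -0.416, 0.1677]
ee_rot: [[-0.998, -0.062, -0.001], [-0.062, 0.998, 0.004], [0.0, 0.004, -1.0]]
contact_force: [-0.2, 0.0, 0.4]
grip_width: 0.0438
grip_force: 0.0
```

>>> {"method": "drive_tool", "body": {"rows": [[0,0,0,0,0,8,0.506],[0,0,0,0,0,8,0.506],[0,0,0,0,0,8,0.506],[0,0,0,0,0,8,0.506],[0,0,0,0,0,0,0.506]]}}

```text
clock: 68.87
tcp_pos: [0.4927, -0.4179, 0.1368]
ee_rot: [[-0.998, -0.061, 0.002], [-0.061, 0.998, 0.002], [-0.002, 0.002, -1.0]]
contact_force: [-0.7, -0.3, -1.6]
grip_width: 0.0441
grip_force: 0.0
```

>>> {"method": "drive_tool", "body": {"rows": [[0,0,0,0,0,8,0.506],[0,0,0,0,0,8,0.506],[0,0,0,0,0,8,0.506],[0,0,0,0,0,6,0.506],[0,0,0,0,0,0,0.506]]}}

```text
clock: 69.28
tcp_pos: [0.4926, -0.4181, 0.1066]
ee_rot: [[-0.998, -0.06, 0.001], [-0.06, 0.998, 0.002], [-0.002, 0.002, -1.0]]
contact_force: [-0.3, 1.0, 0.0]
grip_width: 0.044
grip_force: 0.0
```

>>> {"method": "drive_tool", "body": {"rows": [[0,0,0,0,6,0,0.506],[0,0,0,0,6,-2,0.506],[0,0,0,0,6,-3,0.506],[0,0,0,0,6,-2,0.506],[0,0,0,0,6,-2,0.506],[0,0,0,0,6,-1,0.506],[0,0,0,0,6,0,0.506],[0,0,0,0,6,0,0.506]]}}

```text
clock: 69.95
tcp_pos: [0.4907, -0.3701, 0.119]
ee_rot: [[-0.998, -0.061, 0.005], [-0.061, 0.998, -0.0], [-0.005, -0.0, -1.0]]
contact_force: [-0.3, 0.5, 0.1]
grip_width: 0.0437
grip_force: 0.0
```

>>> {"method": "drive_tool", "body": {"rows": [[0,0,0,0,5,0,0.506],[0,0,0,0,5,0,0.506],[0,0,0,0,0,0,0.506]]}}

```text
clock: 70.2
tcp_pos: [0.4899, -0.3599, 0.1187]
ee_rot: [[-0.998, -0.061, 0.004], [-0.061, 0.998, 0.0], [-0.004, 0.0, -1.0]]
contact_force: [0.2, -0.3, 0.4]
grip_width: 0.044
grip_force: 0.0
```

Run:
```python
from h import *
st();bailz();bailz("scene")
```

```text
mould x 0.1 y 81.0 z 118.7 [ 0.2 -0.3  0.4] t 70.2 grip 0.044004760989588804 0.0
y 0.04 n 7 zmax 0.159; y 0.10 n 47 zmax 0.159; y 0.12 n 104 zmax 0.143; y 0.14 n 87 zmax 0.145; 
y 0.04 n 14 zmax 0.159; y 0.10 n 41 zmax 0.159; y 0.12 n 80 zmax 0.138; y 0.14 n 17 zmax 0.141;
```

The bail is still at its stop because the tips passed above it. I go back and reach about 25 mm deeper.

>>> {"method": "drive_tool", "body": {"rows": [[0,0,0,0,0,-25,0.506],[0,0,0,0,0,-30,0.506],[0,0,0,0,-20,-20,0.506],[0,0,0,0,-30,0,0.506],[0,0,0,0,-9,0,0.506],[0,0,0,0,0,10,0.506],[0,0,0,0,0,20,0.506],[0,0,0,0,0,10,0.506]]}}

```text
clock: 70.97
tcp_pos: [0.4918, -0.4181, 0.1499]
ee_rot: [[-0.998, -0.06, 0.0], [-0.06, 0.998, 0.004], [-0.0, 0.004, -1.0]]
contact_force: [0.0, 0.4, -1.4]
grip_width: 0.044
grip_force: 0.0
```

>>> {"method": "drive_tool", "body": {"rows": [[0,0,0,0,0,12,0.506],[0,0,0,0,0,12,0.506],[0,0,0,0,0,10,0.506],[0,0,0,0,0,8,0.506],[0,0,0,0,0,0,0.506],[0,0,0,0,0,0,0.506]]}}

```text
clock: 71.47
tcp_pos: [0.4935, -0.4194, 0.1112]
ee_rot: [[-0.998, -0.061, 0.003], [-0.061, 0.998, 0.0], [-0.003, 0.0, -1.0]]
contact_force: [0.1, -0.4, 1.1]
grip_width: 0.0441
grip_force: 0.0
```

>>> {"method": "drive_tool", "body": {"rows": [[0,0,0,0,0,8,0.506],[0,0,0,0,0,8,0.506],[0,0,0,0,0,5,0.506],[0,0,0,0,0,0,0.506],[0,0,0,0,0,0,0.506]]}}

```text
clock: 71.88
tcp_pos: [0.4935, -0.4196, 0.0903]
ee_rot: [[-0.998, -0.061, 0.004], [-0.061, 0.998, 0.0], [-0.004, 0.0, -1.0]]
contact_force: [0.1, -0.3, 0.5]
grip_width: 0.0441
grip_force: 0.0
```

Run:
```python
from h import *
st()
```

```text
mould x 0.2 y 140.9 z 90.3 [ 0.1 -0.3  0.5] t 71.8833 grip 0.04406333665585302 0.0
```

>>> {"method": "drive_tool", "body": {"rows": [[0,0,0,0,0,4,0.506],[0,0,0,0,0,4,0.506],[0,0,0,0,4,0,0.506],[0,0,0,0,5,0,0.506],[0,0,0,0,5,-1,0.506],[0,0,0,0,5,-1,0.506],[0,0,0,0,5,-1,0.506],[0,0,0,0,0,0,0.506]]}}

```text
clock: 72.55
tcp_pos: [0.4925, -0.3946, 0.0864]
ee_rot: [[-0.998, -0.062, 0.005], [-0.062, 0.998, 0.0], [-0.005, -0.0, -1.0]]
contact_force: [0.3, 0.6, -0.1]
grip_width: 0.0437
grip_force: 0.0
```

>>> {"method": "drive_tool", "body": {"rows": [[0,0,0,0,5,-1,0.506],[0,0,0,0,5,-1,0.506],[0,0,0,0,5,-1,0.506],[0,0,0,0,5,0,0.506],[0,0,0,0,5,0,0.506],[0,0,0,0,5,0,0.506],[0,0,0,0,0,0,0.506]]}}

```text
clock: 73.13
tcp_pos: [0.4902, -0.3647, 0.0886]
ee_rot: [[-0.998, -0.061, 0.004], [-0.061, 0.998, 0.001], [-0.004, 0.0, -1.0]]
contact_force: [-0.3, -0.0, 0.1]
grip_width: 0.0443
grip_force: 0.0
```

Run:
```python
from h import *
st();bailz();bailz("scene")
```

```text
mould x 0.1 y 85.8 z 88.6 [-0.3 -0.   0.1] t 73.1333 grip 0.04425359121239241 0.0
y 0.04 n 35 zmax 0.155; y 0.06 n 27 zmax 0.154; y 0.08 n 142 zmax 0.157; y 0.10 n 48 zmax 0.159; 
y 0.04 n 47 zmax 0.157; y 0.06 n 62 zmax 0.145; y 0.08 n 79 zmax 0.151; y 0.10 n 18 zmax 0.149;
```

The bail is coming over (bar at y≈0.08). I continue slowly, lowering it on the trailing finger.

>>> {"method": "drive_tool", "body": {"rows": [[0,0,0,0,5,1,0.506],[0,0,0,0,5,1,0.506],[0,0,0,0,5,2,0.506],[0,0,0,0,5,3,0.506],[0,0,0,0,5,3,0.506],[0,0,0,0,5,3,0.506],[0,0,0,0,5,3,0.506],[0,0,0,0,5,4,0.506]]}}

```text
clock: 73.9
tcp_pos: [0.4882, -0.3253, 0.0684]
ee_rot: [[-0.998, -0.061, 0.005], [-0.061, 0.998, -0.0], [-0.005, -0.0, -1.0]]
contact_force: [-0.2, -0.3, -0.0]
grip_width: 0.0439
grip_force: 0.0
```

>>> {"method": "drive_tool", "body": {"rows": [[0,0,0,0,5,5,0.506],[0,0,0,0,5,5,0.506],[0,0,0,0,5,5,0.506],[0,0,0,0,5,4,0.506],[0,0,0,0,5,0,0.506],[0,0,0,0,5,0,0.506],[0,0,0,0,5,0,0.506],[0,0,0,0,0,0,0.506]]}}

```text
clock: 74.57
tcp_pos: [0.4863, -0.2903, 0.05]
ee_rot: [[-0.998, -0.062, 0.005], [-0.062, 0.998, -0.0], [-0.005, -0.001, -1.0]]
contact_force: [-0.4, -1.0, 0.4]
grip_width: 0.0435
grip_force: 0.0
```

Run:
```python
from h import *
st();bailz();bailz("scene")
```

```text
mould x -0.6 y 11.4 z 50.0 [-0.4 -1.   0.4] t 74.5667 grip 0.04346262744838722 0.0
y -0.04 n 6 zmax 0.123; y -0.02 n 99 zmax 0.114; y 0.00 n 61 zmax 0.113; y 0.02 n 74 zmax 0.150; y 0.04 n 18 zmax 0.143; y 0.08 n 4 zmax 0.160; 
y -0.04 n 36 zmax 0.133; y -0.02 n 106 zmax 0.109; y 0.00 n 25 zmax 0.105; y 0.02 n 15 zmax 0.159; y 0.04 n 12 zmax 0.156; y 0.08 n 4 zmax 0.156;
```

>>> {"method": "drive_tool", "body": {"rows": [[0,0,0,0,5,0,0.506],[0,0,0,0,5,0,0.506],[0,0,0,0,0,0,0.506],[0,0,0,0,0,-10,0.506],[0,0,0,0,0,-20,0.506],[0,0,0,0,0,-30,0.506],[0,0,0,0,0,-35,0.506],[0,0,0,0,0,-40,0.506]]}}

```text
clock: 75.33
tcp_pos: [0.4838, -0.2807, 0.1857]
ee_rot: [[-0.998, -0.061, 0.002], [-0.061, 0.998, 0.001], [-0.002, 0.001, -1.0]]
contact_force: [1.8, -0.1, -0.8]
grip_width: 0.0438
grip_force: 0.0
```

>>> {"method": "drive_tool", "body": {"rows": [[0,0,0,20,0,-35,0.506],[0,0,0,20,0,-35,0.506],[0,0,0,0,0,-20,0.506],[0,0,0,0,0,0,0.506],[0,0,0,0,0,0,0.506],[0,0,0,0,0,0,0.506]]}}

```text
clock: 75.83
tcp_pos: [0.4441, -0.2831, 0.2741]
ee_rot: [[-0.998, -0.06, 0.004], [-0.06, 0.998, 0.001], [-0.004, 0.001, -1.0]]
contact_force: [-0.8, 0.7, -0.5]
grip_width: 0.0442
grip_force: 0.0
```

Run:
```python
from h import *
st();bailz();bailz("wrist");bailz("scene");prisms();tray();tray("side")
a=get_image("scene")[0];b=get_image("side")[0]
save("fin.png",np.vstack([cv2.resize(a[150:350,200:390],(570,600))[:0],np.hstack([cv2.resize(a[150:350,200:390],(400,421)),cv2.resize(b[160:320,120:440],(400,421))])]))
```

```text
mould x 41.0 y 1.5 z 274.1 [-0.8  0.7 -0.5] t 75.8333 grip 0.04423229164006458 0.0
y -0.02 n 103 zmax 0.112; y 0.00 n 86 zmax 0.112; 
y -0.02 n 729 zmax 0.110; y 0.00 n 471 zmax 0.110; 
y -0.02 n 104 zmax 0.109; y 0.00 n 24 zmax 0.105; 
scene 609 x' [0.011 0.032 0.053] y' [-0.077  0.006  0.081] z 0.055
    [0.033 0.002] [0.044 0.164] 1.1
scene 665 x' [-0.06  -0.04  -0.019] y' [-0.074  0.01   0.083] z 0.056
    [-0.039  0.004] [0.044 0.162] 0.5
side 708 x' [0.015 0.034 0.057] y' [-0.078 -0.     0.08 ] z 0.059
    [0.036 0.001] [0.047 0.16 ] 0.5
side 773 x' [-0.057 -0.037 -0.015] y' [-0.076  0.002  0.082] z 0.059
    [-0.035  0.003] [0.16  0.045] 89.7
scene above rim: 227
[[0.405, 0.014, 0.048], [0.442, 0.042, 0.061], [0.497, 0.064, 0.071]]
side above rim: 435
[[0.407, -0.041, 0.047], [0.444, 0.034, 0.062], [0.502, 0.056, 0.075]]Traceback (most recent call last):
  File "<stdin>", line 4, in <module>
    return _nx.concatenate(arrs, 0, dtype=dtype, casting=casting)
           ~~~~~~~~~~~~~~~^^^^^^^^^^^^^^^^^^^^^^^^^^^^^^^^^^^^^^^
ValueError: all the input array dimensions except for the concatenation axis must match exactly, but along dimension 1, the array at index 0 has size 570 and the array at index 1 has size 800
```

Run:
```python
from h import *
a=get_image("scene")[0];b=get_image("side")[0]
save("fin.png",np.hstack([cv2.resize(a[150:350,200:390],(400,421)),cv2.resize(b[160:320,120:440],(400,421))]))
```

```text
(no output)
```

View pics/fin.png

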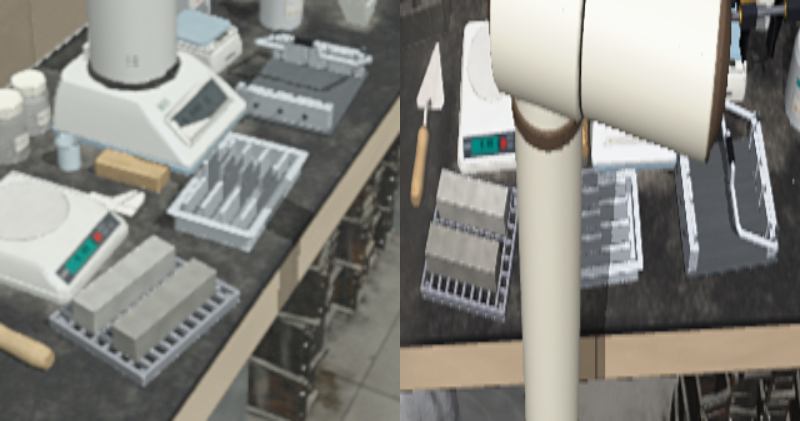

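The picture shows both prisms on the grate at about (125,285) and (165,310) with a gap between them. The four plates stand in the tray at (240,185), and the bail is folded over the empty mould.

```bash
python3 -c "
from station import *
print(hand_in())"
```

```text
the job is handed in; nothing more can be done
None
```

The job is done and handed in at about 76 s: all four plates stand in the washing tray, both prisms (gripped at 28 N) lie lengthwise on the grate about 30 mm apart, and the bail is folded down over the empty mould.

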